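# Extend the media stack and dock the remote

### The arm

A 6-joint arm with a two-finger parallel gripper is mounted at the origin on the work surface. World frame = base frame: x ahead of the robot, y to its left, z up, the work surface at z = 0. Lengths are in m, angles in rad, forces in N, time in s.
With the tool pointing down it reaches from about 0.375 to 0.925 m from the base axis. Payload 5.7 kg.
Tool frame: the origin (TCP) lies between the finger pads; the fingertips stand tips_ahead ahead of it and the grasp point (between the pads) is the TCP (tips_ahead is the distance from the TCP to the fingertips, in m); z points along the fingers, y is the line along which they close (so a half turn about z gives the same grasp; the last joint's range is limited). The gripper opens to 88 mm and grips with 3 to 60 N. Pads are 20 mm wide; open, the fingers measure 115 mm over their backs; the gripper's body (75 mm by 178 mm) begins 61 mm behind the grasp point.
Start: joints at [-1.264, 0.359, 1.51, -0, 1.272, -0.115], TCP at [0.246, -0.547, 0.207] pointing down, gripper open.
Joint ranges: [-2.97, 2.97], [-1.01, 2.36], [0.21, 2.38], [-0.96, 4.11], [0.2, 2.71], [-2.98, 2.98]. Speed limits (rad/s): [2.39, 2.39, 3.14, 3.14, 3.14, 3.14].

### API

Orientations are given as a rotation vector (axis times angle).
In Python, from bench import get_state, read_camera, finish_job, tips_ahead gives the robot as it stands.
- The arm moves only by the shell command python3 -m creep 'ROWS'. ROWS is JSON, a list of rows, each an object of numbers: "tx", "ty", "tz": the shift along the tool's x, y, z in m; "rx", "ry", "rz": the turn, a rotation vector about the tool's x, y, z in rad; "claw": the gripper's target within -1 to 1 (shut at 1, half-way at 0, fully open at -1). In form: [{"tx": .., "ty": .., "tz": .., "rx": .., "ry": .., "rz": .., "claw": ..}, ...]. A call has 1 to 5 rows; each row shifts and turns the commanded pose from where the row before left it, along the tool's axes as they then stand; what a row does not reach is not made up. A row lasts 1/12 s, in which the tool goes at most 41.7 mm and 7.16 degrees, less where a joint would pass 70% of its speed; a pose out of reach is approached as far as the arm can. A call with a gripper value outside its range is refused whole. The fingers move at their own pace and stop on an object; the grip force is fixed at half the most. Time passes only in rows, so rows that do not move let the fingers close. It gives the time, the measured TCP pose, the force, the opening and the grip force at its end, in the units of the state.
- get_state(): the state, without advancing time (a new reading comes with each control period).
- read_camera(name): name is "scene" or "top" or "wrist"; returns a dict with "color" (384x512x3 uint8, red, green, blue), "mtx" (3x3 intrinsics, pixels), "dist" ([k1, k2, p1, p2, k3] as OpenCV has them; the pictures are not rectified), "eye" and "orientation" of the camera in the world; the wrist camera has in their place "hand_eye" (4x4, takes a point from camera to tool coordinates, whose origin is the TCP and whose axes are the flange's). Camera axes: x right, y down, z forward; pixel columns grow to the right and rows downward; lengths in m; the calibration is good to about 2 mm. A picture is of the moment at which its call begins: read the wrist's pose just before it. There is no depth.
- finish_job(): hands the job in; it is judged then, once.
The state is a dict: "time": time; "joint_pos": joint angles; "joint_velocities": joint speeds; "joint_torque": joint torques, N m; "position": TCP position; "tcp_rot": TCP orientation; "ft_force": force on the tool from outside, world axes, zero at the start; "moment": the same for the moment, N m; "opening": finger opening in m; "finger_force": force on a finger pad.
Only numpy, scipy, OpenCV 4.12 (cv2) and the standard library are available. Lean on these libraries where they do the work, as an engineer would, in place of code of your own. Each camera call takes 0.05 s, during which the arm holds its last target. There are 200 camera calls.

### The job

Lift the black cradle off the dock and set it aside on the table, stack every white module lying about on the dock with the cut corners matching so that each skirt drops fully over the part below, and put the cradle back on top of the stack in the same way. Then lay the remote, keys up, in the cradle's pocket so that it sits flat and fully home. Leave the mug, speaker and books where they are.

Things in the scene. Friction and masses are not known exactly. Their poses are not given: they have to be found in the camera images.
- dock: Bare metal fixed plate 160 (x) x 84 (y) x 18 mm, +x corners cut. Centred on it a grey raised top, 6 mm high, sloping sides (125 x 49 mm at foot, 118 x 42 on top), +x corners cut. A skirt drops over it only with cut corners matching (play a side 5 mm at first, 1.5 at foot) and rests on the plate at 18 mm. Origin: centre of underside; x to the cut corners (roughly robot's left), z up.
- module1_c (a point): White media module (3 to 5 alike; absent ones read None), 136 (x) x 60 (y) mm, both +x corners cut at 45 deg (18 mm legs), -x corners square. Plain sides to 24 mm up, then a raised grey top 6 mm high, as on the dock. Open skirt below, 8 mm deep, walls 4 mm. Each stacked module adds 24 mm. 0.22 kg, lies upright. Point: footprint centre, 15 mm above underside; x to the cut corners, z up.
- module2_c (a point): White media module (3 to 5 alike; absent ones read None), 136 (x) x 60 (y) mm, both +x corners cut at 45 deg (18 mm legs), -x corners square. Plain sides to 24 mm up, then a raised grey top 6 mm high, as on the dock. Open skirt below, 8 mm deep, walls 4 mm. Each stacked module adds 24 mm. 0.22 kg, lies upright. Point: footprint centre, 15 mm above underside; x to the cut corners, z up.
- module3_c (a point): White media module (3 to 5 alike; absent ones read None), 136 (x) x 60 (y) mm, both +x corners cut at 45 deg (18 mm legs), -x corners square. Plain sides to 24 mm up, then a raised grey top 6 mm high, as on the dock. Open skirt below, 8 mm deep, walls 4 mm. Each stacked module adds 24 mm. 0.22 kg, lies upright. Point: footprint centre, 15 mm above underside; x to the cut corners, z up.
- module4_c (a point): White media module (3 to 5 alike; absent ones read None), 136 (x) x 60 (y) mm, both +x corners cut at 45 deg (18 mm legs), -x corners square. Plain sides to 24 mm up, then a raised grey top 6 mm high, as on the dock. Open skirt below, 8 mm deep, walls 4 mm. Each stacked module adds 24 mm. 0.22 kg, lies upright. Point: footprint centre, 15 mm above underside; x to the cut corners, z up.
- module5_c (a point): White media module (3 to 5 alike; absent ones read None), 136 (x) x 60 (y) mm, both +x corners cut at 45 deg (18 mm legs), -x corners square. Plain sides to 24 mm up, then a raised grey top 6 mm high, as on the dock. Open skirt below, 8 mm deep, walls 4 mm. Each stacked module adds 24 mm. 0.22 kg, lies upright. Point: footprint centre, 15 mm above underside; x to the cut corners, z up.
- cradle_c (a point): Black cradle, at first on the dock. Footprint and skirt as a module. No raised top: floor 16 mm above underside, rim to 26 mm round a centred 10 mm deep pocket shaped as the remote, cut corners at +x (play a side 1.5 mm at floor, 4 at rim). Long rims have a 46 mm finger gap mid-way, down to the floor. 0.2 kg. Point: centre, 13 mm above underside; x to the cut corners, z up.
- remote_c (a point): Silver remote control lying keys up on the table: 112 (x) x 38 (y) x 18 mm, 0.09 kg; both corners at its +x end (beside the round dial) are cut (12 mm legs), the other end is square. Point: its centre, 9 mm above the underside; x towards the cut end, z up through the keys.
- mug: Bystander: white mug, 80 mm wide, 95 mm high, handle at +y. Origin: centre of its underside.
- speaker: Bystander: grey round speaker, 96 mm wide, 55 mm high. Origin: centre of its underside.
- books: Bystander: two books lying one on the other, 190 x 130 mm, 40 mm high. Origin: centre of the underside.
Not all that is in view belongs to the job. Leave any blue look-alike of the part that bears module1_c alone.

How it is judged:
By the outcome, as a careful person would: the job done as asked, in the order asked, and still so for the second after the job is handed in, with the robot touching nothing.
Of module1, module2, module3, module4, module5 only 3 to 5 are there at a start; the rules pass over those that are not, and their reading is None.
At some moment in a run one of module1, module2, module3, module4, module5, remote may be knocked a few centimetres aside while the robot is not near it.
Once in a run the grip may slacken for a moment while it holds something.
It also fails if it takes over 210 s, if anything falls off the work surface, if the arm or the gripper's body presses on something with over 40 N, if the wrist force passes 120 N, or if a joint passes its speed limit or range.

## Working session

There is one attempt and no reset: what is moved stays moved. The work goes in short steps, Python scripts to look and compute and a shell command to move; the robot and the scene stay as the last step left them, time stands still between calls to the robot, and variables do not carry over. Pictures are saved under pics/ and viewed, at most 14 in all, crops included, and the job is handed in when it is done.

```bash
ls; mkdir -p pics; python3 - <<'E'
from bench import *
import cv2
s=get_state();print(s,tips_ahead)
for n in("scene","top","wrist"):
    c=read_camera(n);cv2.imwrite(f"pics/{n}0.png",c["color"][:,:,::-1]);print(n,{k:v for k,v in c.items() if k!="color"})
E
```

```text
pics
{'time': 0.0, 'joint_pos': array([-1.26410737e+00,  3.59495327e-01,  1.51145094e+00, -2.54918126e-05,
        1.27248983e+00, -1.15091459e-01]), 'joint_velocities': array([-1.02218809e-03,  4.32836052e-04, -8.33362996e-04, -1.82554089e-06,
        2.32701760e-04,  1.39928378e-03]), 'joint_torque': array([ 1.86590070e-03, -5.15374804e+01, -2.70725584e+01,  6.77752797e-02,
        3.48073547e-02, -1.17794239e-04]), 'position': array([ 0.24539772, -0.54671976,  0.20610834]), 'tcp_rot': array([-3.07019599e+00, -6.57258964e-01,  3.14881057e-04]), 'ft_force': array([0.24723875, 0.06656856, 0.67462583]), 'moment': array([-0.01819269,  0.02296678, -0.03215182]), 'finger_force': 0.0, 'opening': 0.08791879196117816} 0.019
scene {'mtx': array([[418.53598071,   0.        , 250.51960689],
       [  0.        , 418.53598071, 188.19122976],
       [  0.        ,   0.        ,   1.        ]]), 'dist': array([0.03839061, 0.        , 0.        , 0.        , 0.        ]), 'eye': array([ 1.35146191, -0.47593481,  1.23177615]), 'orientation': array([-2.22369331, -1.18865959,  0.43379407])}
top {'mtx
[... 259 characters left out ...]
67017, 0.00759244, 1.89223449]), 'orientation': array([-2.14507414,  2.11819483, -0.17338571])}
wrist {'mtx': array([[305.18594721,   0.        , 255.6724671 ],
       [  0.        , 305.18594721, 184.4969233 ],
       [  0.        ,   0.        ,   1.        ]]), 'dist': array([-0.00221715,  0.        ,  0.        ,  0.        ,  0.        ]), 'hand_eye': array([[ 1.00227227e-03, -9.67917258e-01, -2.51267145e-01,
         7.06464912e-02],
       [ 9.99999459e-01,  1.04022578e-03, -1.82306397e-05,
         2.81964599e-04],
       [ 2.79020313e-04, -2.51266990e-01,  9.67917776e-01,
        -1.77623937e-01],
       [ 0.00000000e+00,  0.00000000e+00,  0.00000000e+00,
         1.00000000e+00]])}
```

View pics/top0.png

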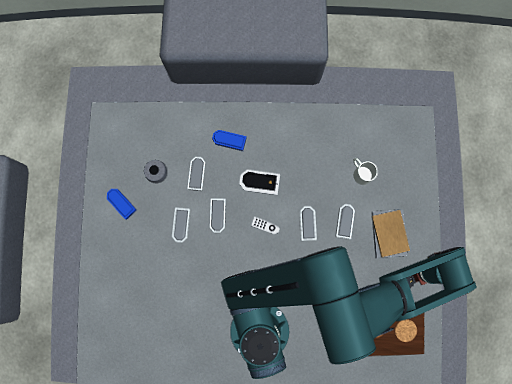

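View pics/scene0.png

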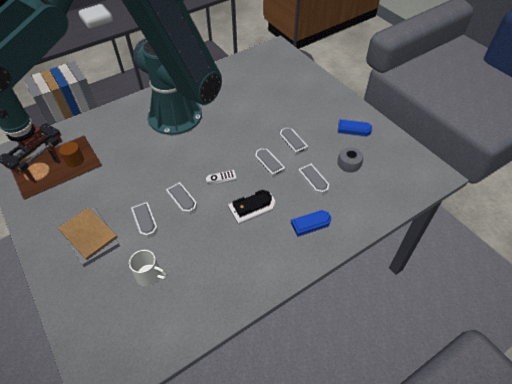

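Top view: five white modules at about (196,173), (181,225), (218,216), (308,223) and (346,221), the cradle on the dock at (260,182) and the remote at (265,225). Two blue look-alikes are at (229,140) and (121,204), and must be left alone. The books, mug and speaker stand clear.

```bash
cat > h.py <<'E'
from bench import *
import cv2, numpy as np
from scipy.spatial.transform import Rotation as R
def cam(n):
    s=get_state(); c=read_camera(n)
    if n=="wrist":
        T=np.eye(4);T[:3,:3]=R.from_rotvec(s["tcp_rot"]).as_matrix();T[:3,3]=s["position"]
        T=T@c["hand_eye"];c["Rm"]=T[:3,:3];c["o"]=T[:3,3]
    else: c["Rm"]=R.from_rotvec(c["orientation"]).as_matrix();c["o"]=np.array(c["eye"])
    return c
def ray(c,px,z):
    p=cv2.undistortPoints(np.float32(px).reshape(-1,1,2),c["mtx"],c["dist"]).reshape(-1,2)
    d=np.c_[p,np.ones(len(p))]@c["Rm"].T
    return c["o"]+d*((z-c["o"][2])/d[:,2:])
def proj(c,X):
    X=np.atleast_2d(X).astype(float);r=cv2.Rodrigues(c["Rm"].T)[0]
    return cv2.projectPoints(X,r,-c["Rm"].T@c["o"],c["mtx"],c["dist"])[0].reshape(-1,2)
def crop(c,x0,y0,x1,y1,k,name):
    cv2.imwrite(f"pics/{name}.png",cv2.resize(c["color"][y0:y1,x0:x1,::-1],None,fx=k,fy=k,interpolation=cv2.INTER_CUBIC))
def yaw(s):  # world heading of the tool x axis, deg
    m=R.from_rotvec(s["tcp_rot"]).as_matrix();return np.degrees(np.arctan2(m[1,0],m[0,0]))
E
python3 - <<'E'
from h import *
c=cam("top");crop(c,100,125,360,250,3,"topcrop")
for p,z in[((196,173),.024),((181,225),.024),((218,216),.024),((308,223),.024),((346,221),.024),((260,182),.04),((265,225),.018)]:print(p,ray(c,[p],z)[0].round(3))
print(yaw(get_state()))
E
```

```text
(196, 173) [0.631 0.267 0.024]
(181, 225) [0.417 0.321 0.024]
(218, 216) [0.456 0.172 0.024]
(308, 223) [ 0.432 -0.19   0.024]
(346, 221) [ 0.441 -0.345  0.024]
(260, 182) [0.594 0.005 0.04 ]
(265, 225) [ 0.422 -0.018  0.018]
24.166577809187487
```

View pics/topcrop.png

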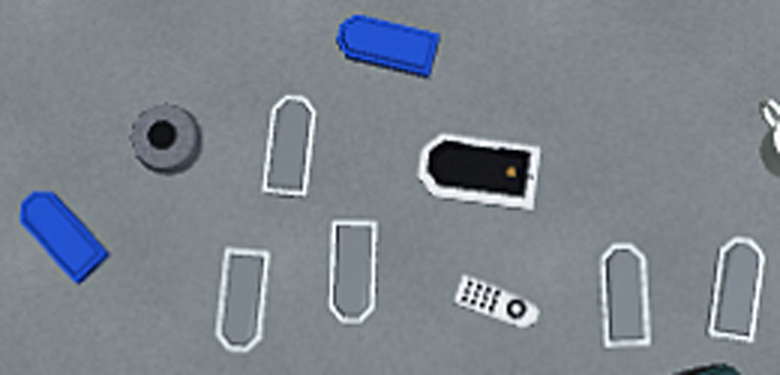

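The close crop confirms the choice. Modules 1 and 4–5 (left to right) have their cut ends up (+x), and the two at (181,225) and (218,216) have theirs down. The dock and cradle cut end points left (+y). The remote's dial end points right. Next I'll move over the dock.

```bash
cat >> h.py <<'E'
def go(x,y,z,yw):
    "rows to type: first the turn, then the shift in the turned tool axes"
    s=get_state();m=R.from_rotvec(s["tcp_rot"]).as_matrix()
    a=np.radians(yw);D=np.array([[np.cos(a),np.sin(a),0],[np.sin(a),-np.cos(a),0],[0,0,-1]])
    rv=R.from_matrix(m.T@D).as_rotvec();t=D.T@(np.array([x,y,z])-s["position"])
    print("turn",rv.round(4),"shift",t.round(4),"| now",s["position"].round(4),"yaw",round(yaw(s),1),"open",round(s["opening"],4),"t",round(s["time"],1),"F",s["ft_force"].round(1),"j6",round(s["joint_pos"][5],2))
E
python3 -c "
from h import *
go(.594,.005,.25,83)"
```

```text
turn [-1.0000e-03 -7.0000e-04 -1.0268e+00] shift [ 0.5904  0.2787 -0.0436] | now [ 0.2455 -0.547   0.2064] yaw 24.2 open 0.0878 t 0.2 F [ 0.4 -0.4 -1.5] j6 -0.12
```

```bash

python3 -m creep '[{"rz":-0.114,"tz":-0.01},{"rz":-0.114,"tz":-0.01},{"rz":-0.114,"tz":-0.01},{"rz":-0.114,"tz":-0.01},{"rz":-0.114,"tz":-0.004}]'
python3 -m creep '[{"rz":-0.114},{"rz":-0.114},{"rz":-0.114},{"rz":-0.114},{"tx":0.0369,"ty":0.0174}]'
python3 -m creep '[{"tx":0.0369,"ty":0.0174},{"tx":0.0369,"ty":0.0174},{"tx":0.0369,"ty":0.0174},{"tx":0.0369,"ty":0.0174},{"tx":0.0369,"ty":0.0174}]'
python3 -m creep '[{"tx":0.0369,"ty":0.0174},{"tx":0.0369,"ty":0.0174},{"tx":0.0369,"ty":0.0174},{"tx":0.0369,"ty":0.0174},{"tx":0.0369,"ty":0.0174}]'
python3 -m creep '[{"tx":0.0369,"ty":0.0174},{"tx":0.0369,"ty":0.0174},{"tx":0.0369,"ty":0.0174},{"tx":0.0369,"ty":0.0174},{"tx":0.0369,"ty":0.0174}]'
python3 -m creep '[{},{}]'
python3 - <<'E'
from h import *
go(.594,.005,.25,83)
c=cam("wrist");cv2.imwrite("pics/w1.png",c["color"][:,:,::-1])
E
```

```text
turn [-1.0000e-03 -7.0000e-04 -1.0268e+00] shift [ 0.5904  0.2787 -0.0436] | now [ 0.2455 -0.547   0.2064] yaw 24.2 open 0.0878 t 0.2 F [ 0.4 -0.4 -1.5] j6 -0.12invalid input
invalid input
invalid input
invalid input
invalid input
invalid input
```

View pics/w1.png

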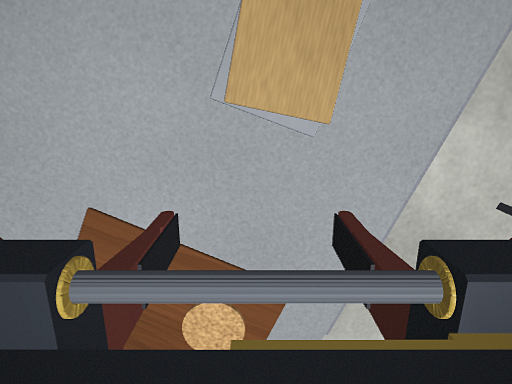

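The rows need all seven keys. I'll have the helper give constant-twist rows, so that every row of a travel is identical.

```bash
cat >> h.py <<'E'
def arc(x,y,z,yw):
    "n equal rows (shift+turn) that lead to the goal"
    s=get_state();m=R.from_rotvec(s["tcp_rot"]).as_matrix()
    a=np.radians(yw);D=np.array([[np.cos(a),np.sin(a),0],[np.sin(a),-np.cos(a),0],[0,0,-1]])
    rv=R.from_matrix(m.T@D).as_rotvec();d=m.T@(np.array([x,y,z])-s["position"])
    n=max(int(np.ceil(np.linalg.norm(d)/.037)),int(np.ceil(np.linalg.norm(rv)/.12)),1)
    while 1:
        A=sum(R.from_rotvec(rv*k/n).as_matrix() for k in range(n));v=np.linalg.solve(A,d)
        if np.linalg.norm(v)<.0405:break
        n+=1
    print("n",n,"t",v.round(4),"r",(rv/n).round(4),"| now",s["position"].round(4),"yaw",round(yaw(s),1),"open",round(s["opening"],4),"t",round(s["time"],1),"F",s["ft_force"].round(1),"j6",round(s["joint_pos"][5],2))
E
python3 -c "
from h import *
arc(.594,-.025,.26,83)"
```

```text
n 18 t [ 0.0363 -0.0028 -0.003 ] r [-0.    -0.    -0.057] | now [ 0.2455 -0.547   0.2065] yaw 24.2 open 0.0879 t 0.2 F [-0.1 -0.6  0.7] j6 -0.12
```

```bash

python3 -m creep '[{"tx":0.0363,"ty":-0.0028,"tz":-0.003,"rx":0,"ry":0,"rz":-0.057,"claw":-1},{"tx":0.0363,"ty":-0.0028,"tz":-0.003,"rx":0,"ry":0,"rz":-0.057,"claw":-1},{"tx":0.0363,"ty":-0.0028,"tz":-0.003,"rx":0,"ry":0,"rz":-0.057,"claw":-1},{"tx":0.0363,"ty":-0.0028,"tz":-0.003,"rx":0,"ry":0,"rz":-0.057,"claw":-1},{"tx":0.0363,"ty":-0.0028,"tz":-0.003,"rx":0,"ry":0,"rz":-0.057,"claw":-1}]'
python3 -m creep '[{"tx":0.0363,"ty":-0.0028,"tz":-0.003,"rx":0,"ry":0,"rz":-0.057,"claw":-1},{"tx":0.0363,"ty":-0.0028,"tz":-0.003,"rx":0,"ry":0,"rz":-0.057,"claw":-1},{"tx":0.0363,"ty":-0.0028,"tz":-0.003,"rx":0,"ry":0,"rz":-0.057,"claw":-1},{"tx":0.0363,"ty":-0.0028,"tz":-0.003,"rx":0,"ry":0,"rz":-0.057,"claw":-1},{"tx":0.0363,"ty":-0.0028,"tz":-0.003,"rx":0,"ry":0,"rz":-0.057,"claw":-1}]'
python3 -m creep '[{"tx":0.0363,"ty":-0.0028,"tz":-0.003,"rx":0,"ry":0,"rz":-0.057,"claw":-1},{"tx":0.0363,"ty":-0.0028,"tz":-0.003,"rx":0,"ry":0,"rz":-0.057,"claw":-1},{"tx":0.0363,"ty":-0.0028,"tz":-0.003,"rx":0,"ry":0,"rz":-0.057,"claw":-1},{"tx":0.0363,"ty":-0.0028,"tz":-0.003,"rx":0,"ry":0,"rz":-0.057,"claw":-1},{"tx":0.0363,"ty":-0.0028,"tz":-0.003,"rx":0,"ry":0,"rz":-0.057,"claw":-1}]'
python3 -m creep '[{"tx":0.0363,"ty":-0.0028,"tz":-0.003,"rx":0,"ry":0,"rz":-0.057,"claw":-1},{"tx":0.0363,"ty":-0.0028,"tz":-0.003,"rx":0,"ry":0,"rz":-0.057,"claw":-1},{"tx":0.0363,"ty":-0.0028,"tz":-0.003,"rx":0,"ry":0,"rz":-0.057,"claw":-1},{"tx":0,"ty":0,"tz":0,"rx":0,"ry":0,"rz":0,"claw":-1},{"tx":0,"ty":0,"tz":0,"rx":0,"ry":0,"rz":0,"claw":-1}]'
python3 - <<'E'
from h import *
arc(.594,-.025,.26,83)
c=cam("wrist");cv2.imwrite("pics/w2.png",c["color"][:,:,::-1])
E
```

```text
time: 0.67
position: [0.3953, -0.4422, 0.2219]
tcp_rot: [2.946, 1.091, 0.0]
ft_force: [0.6, -0.1, 0.6]
opening: 0.0879
finger_force: 0.0
time: 1.08
position: [0.5083, -0.2997, 0.237]
tcp_rot: [2.761, 1.499, 0.0]
ft_force: [0.0, 0.2, 0.1]
opening: 0.0877
finger_force: 0.0
time: 1.5
position: [0.5765, -0.1315, 0.252]
tcp_rot: [2.52, 1.876, 0.0]
ft_force: [1.3, -0.8, -0.4]
opening: 0.0879
finger_force: 0.0
time: 1.92
position: [0.5933, -0.0236, 0.261]
tcp_rot: [2.35, 2.085, 0.0]
ft_force: [0.4, -0.4, -0.0]
opening: 0.0879
finger_force: 0.0
n 1 t [-0.0013  0.0009  0.001 ] r [ 0.0001 -0.      0.0024] | now [ 0.5933 -0.0236  0.261 ] yaw 83.1 open 0.0879 t 1.9 F [ 0.4 -0.4 -0. ] j6 -0.04
```

View pics/w2.png

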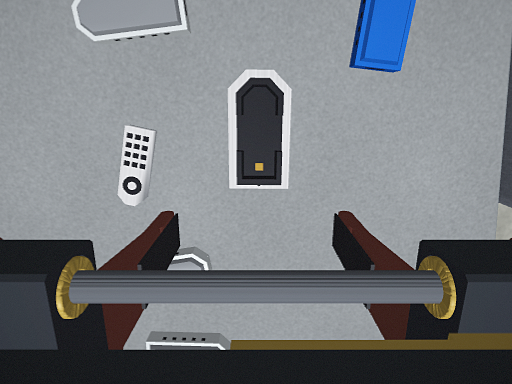

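Wrist view: dock and cradle sit at (260,130) with the cut end up and the orange mark at (259,167). The remote is at (135,165). I'll measure the plate and cradle by contour.

```bash
cat >> h.py <<'E'
def rect(c,mask,near,z,lo=200):
    "min-area rectangle, in the plane z, of the mask blob nearest to world point near -> centre, heading(0..180), sizes; heading turned to the cut (narrow) end"
    n,lab,st,ce=cv2.connectedComponentsWithStats(mask.astype(np.uint8))
    p=proj(c,[near[0],near[1],z])[0]
    i=min((i for i in range(1,n) if st[i,4]>lo),key=lambda i:np.hypot(*(st[i,:2]+st[i,2:4]/2-p)))
    k=max(cv2.findContours((lab==i).astype(np.uint8),cv2.RETR_EXTERNAL,cv2.CHAIN_APPROX_NONE)[0],key=cv2.contourArea)
    h=cv2.convexHull(k);w=ray(c,h.reshape(-1,2),z)[:,:2]
    (cx,cy),(a,b),an=cv2.minAreaRect(np.float32(w*1000))
    if b>a:a,b,an=b,a,an+90
    u=np.array([np.cos(np.radians(an)),np.sin(np.radians(an))]);v=np.array([-u[1],u[0]])
    q=np.float32(w*1000)
    M=cv2.moments(q.reshape(-1,1,2));g=np.array([M["m10"],M["m01"]])/M["m00"]-[cx,cy]
    if g@u>0:an+=180   # area centroid lies away from the cut end
    return np.array([cx,cy])/1000,(an+180)%360-180,(round(a,1),round(b,1)),st[i,:4],round(float(g@u),1)
E
python3 - <<'E'
from h import *
c=cam("wrist");g=cv2.cvtColor(c["color"],cv2.COLOR_RGB2HSV);v=g[...,2].astype(int);s_=g[...,1]
print(v[130,215:310:3],c["color"][100,200],v[60:100:3,260])
dark=(v<110)&(s_<120);dark[205:]=0
print("cradle",rect(c,dark,(.594,.005),.044))
w=(v>205);w[205:]=0
pl=cv2.morphologyEx((w|dark).astype(np.uint8),cv2.MORPH_OPEN,np.ones((3,3)))
print("plate",rect(c,pl,(.594,.005),.018))
E
```

```text
[166 163 171 164 161 231 229 154  57  56  55  58  58  59  57  56  56  54
  59  57  55  57  27 231 226 179 163 161 172 170 165 163] [152 157 161] [163 163 164 231 228 249  49  53  29  57  54  54  52  54]
cradle (array([0.60407135, 0.00963904]), 82.79175567626953, (136.5, 58.8), array([236,  76,  48, 109], dtype=int32), -2.2)
plate (array([0.60387567, 0.01017079]), 82.81684112548828, (159.6, 83.9), array([228,  68,  63, 120], dtype=int32), -3.3)
```

```bash
python3 -c "
from h import *
arc(.604,.010,.1,82.8);arc(.604,.010,.0405,82.8)"
```

```text
n 5 t [0.0074 0.0013 0.0322] r [-0.0001  0.0001  0.0005] | now [ 0.593  -0.0259  0.2608] yaw 82.9 open 0.0881 t 2.0 F [-0.1 -0.8  0.5] j6 -0.04
n 7 t [0.0053 0.0009 0.0315] r [-0.0001  0.0001  0.0004] | now [ 0.593  -0.0259  0.2608] yaw 82.9 open 0.0881 t 2.0 F [-0.1 -0.8  0.5] j6 -0.04
```

```bash

python3 -m creep '[{"tx":0.0074,"ty":0.0013,"tz":0.0322,"rx":0,"ry":0,"rz":0,"claw":-1},{"tx":0.0074,"ty":0.0013,"tz":0.0322,"rx":0,"ry":0,"rz":0,"claw":-1},{"tx":0.0074,"ty":0.0013,"tz":0.0322,"rx":0,"ry":0,"rz":0,"claw":-1},{"tx":0.0074,"ty":0.0013,"tz":0.0322,"rx":0,"ry":0,"rz":0,"claw":-1},{"tx":0.0074,"ty":0.0013,"tz":0.0322,"rx":0,"ry":0,"rz":0.002,"claw":-1}]' >/dev/null
python3 -m creep '[{"tx":0,"ty":0,"tz":0.02,"rx":0,"ry":0,"rz":0,"claw":-1},{"tx":0,"ty":0,"tz":0.02,"rx":0,"ry":0,"rz":0,"claw":-1},{"tx":0,"ty":0,"tz":0.0195,"rx":0,"ry":0,"rz":0,"claw":-1},{"tx":0,"ty":0,"tz":0,"rx":0,"ry":0,"rz":0,"claw":-1}]'
python3 -c "
from h import *
arc(.604,.010,.0405,82.8)"
```

```text
time: 2.77
position: [0.601, 0.0089, 0.0366]
tcp_rot: [-2.355, -2.072, 0.008]
ft_force: [-1.2, -0.0, -0.6]
opening: 0.088
finger_force: 0.0
n 1 t [ 0.0014  0.0028 -0.0039] r [-0.007   0.0005 -0.0019] | now [0.601  0.0089 0.0366] yaw 82.7 open 0.088 t 2.8 F [-1.2 -0.  -0.6] j6 0.03
```

```bash

python3 -m creep '[{"tx":0,"ty":0,"tz":0,"rx":0,"ry":0,"rz":0,"claw":-1},{"tx":0,"ty":0,"tz":0,"rx":0,"ry":0,"rz":0,"claw":-1}]'
python3 -c "
from h import *
arc(.604,.010,.0405,82.8)"
```

```text
time: 2.93
position: [0.6049, 0.0093, 0.0413]
tcp_rot: [2.357, 2.076, 0.001]
ft_force: [-1.1, -0.3, 0.2]
opening: 0.0875
finger_force: 0.0
n 1 t [ 0.0005 -0.001   0.0008] r [ 0.001   0.     -0.0009] | now [0.6049 0.0093 0.0413] yaw 82.7 open 0.0875 t 2.9 F [-1.1 -0.3  0.2] j6 0.03
```

```bash

python3 -m creep '[{"tx":0,"ty":0,"tz":0,"rx":0,"ry":0,"rz":0,"claw":1},{"tx":0,"ty":0,"tz":0,"rx":0,"ry":0,"rz":0,"claw":1},{"tx":0,"ty":0,"tz":0,"rx":0,"ry":0,"rz":0,"claw":1},{"tx":0,"ty":0,"tz":0,"rx":0,"ry":0,"rz":0,"claw":1},{"tx":0,"ty":0,"tz":0,"rx":0,"ry":0,"rz":0,"claw":1}]'
python3 -m creep '[{"tx":0,"ty":0,"tz":-0.004,"rx":0,"ry":0,"rz":0,"claw":1},{"tx":0,"ty":0,"tz":-0.01,"rx":0,"ry":0,"rz":0,"claw":1},{"tx":0,"ty":0,"tz":-0.02,"rx":0,"ry":0,"rz":0,"claw":1},{"tx":0,"ty":0,"tz":-0.03,"rx":0,"ry":0,"rz":0,"claw":1},{"tx":0,"ty":0,"tz":-0.03,"rx":0,"ry":0,"rz":0,"claw":1}]'
python3 -c "
from h import *
arc(.66,-.2,.1,82.8)"
```

```text
time: 3.35
position: [0.6045, 0.0105, 0.041]
tcp_rot: [2.355, 2.078, 0.001]
ft_force: [0.9, 0.7, 0.3]
opening: 0.0583
finger_force: 0.0
time: 3.77
position: [0.6034, 0.0106, 0.1356]
tcp_rot: [-2.355, -2.078, 0.002]
ft_force: [-0.2, 0.1, -0.4]
opening: 0.0246
finger_force: 0.0
n 6 t [-0.0336  0.0137  0.0059] r [-0.0003 -0.      0.0001] | now [0.6034 0.0106 0.1356] yaw 82.8 open 0.0246 t 3.8 F [-0.2  0.1 -0.4] j6 0.03
```

```bash

python3 -m creep '[{"tx":-0.007,"ty":0,"tz":-0.025,"rx":0,"ry":0,"rz":0,"claw":-1},{"tx":-0.007,"ty":0,"tz":-0.025,"rx":0,"ry":0,"rz":0,"claw":-1},{"tx":-0.007,"ty":0,"tz":-0.025,"rx":0,"ry":0,"rz":0,"claw":-1},{"tx":-0.007,"ty":0,"tz":-0.025,"rx":0,"ry":0,"rz":0,"claw":-1},{"tx":-0.007,"ty":0,"tz":-0.025,"rx":0,"ry":0,"rz":0,"claw":-1}]'
python3 -m creep '[{"tx":0,"ty":0,"tz":0,"rx":0,"ry":0,"rz":0,"claw":-1},{"tx":0,"ty":0,"tz":0,"rx":0,"ry":0,"rz":0,"claw":-1},{"tx":0,"ty":0,"tz":0,"rx":0,"ry":0,"rz":0,"claw":-1},{"tx":0,"ty":0,"tz":0,"rx":0,"ry":0,"rz":0,"claw":-1},{"tx":0,"ty":0,"tz":0,"rx":0,"ry":0,"rz":0,"claw":-1}]'
python3 - <<'E'
from h import *
arc(.604,.010,.0405,82.8)
c=cam("wrist");cv2.imwrite("pics/w3.png",c["color"][:,:,::-1])
g=cv2.cvtColor(c["color"],cv2.COLOR_RGB2HSV);v=g[...,2].astype(int);s_=g[...,1]
dark=(v<110)&(s_<120);dark[205:]=0
print("cradle",rect(c,dark,(.594,.005),.044))
E
```

```text
time: 4.18
position: [0.5995, -0.0245, 0.2618]
tcp_rot: [2.355, 2.078, 0.001]
ft_force: [-0.3, -0.1, -0.8]
opening: 0.0546
finger_force: 0.0
time: 4.6
position: [0.5988, -0.0238, 0.258]
tcp_rot: [-2.354, -2.077, 0.003]
ft_force: [0.0, -0.8, -0.1]
opening: 0.0863
finger_force: 0.0
n 6 t [0.0057 0.0002 0.0363] r [-0.0005 -0.      0.0002] | now [ 0.5988 -0.0238  0.258 ] yaw 82.9 open 0.0863 t 4.6 F [ 0.  -0.8 -0.1] j6 -0.03
cradle (array([0.60403668, 0.00941186]), 82.59866333007812, (135.9, 58.4), array([232,  78,  48, 109], dtype=int32), -2.1)
```

View pics/w3.png

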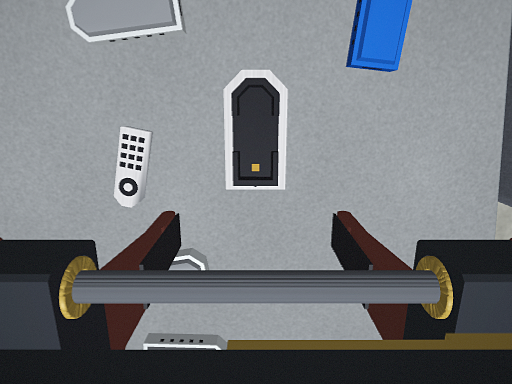

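The cradle has not moved: still at (256,135). The grip simply had too little time, so I'll go back and give it longer.

```bash

python3 -m creep '[{"tx":0.0057,"ty":0.0002,"tz":0.0363,"rx":0,"ry":0,"rz":0,"claw":-0.7},{"tx":0.0057,"ty":0.0002,"tz":0.0363,"rx":0,"ry":0,"rz":0,"claw":-0.7},{"tx":0.0057,"ty":0.0002,"tz":0.0363,"rx":0,"ry":0,"rz":0,"claw":-0.7},{"tx":0.0057,"ty":0.0002,"tz":0.0363,"rx":0,"ry":0,"rz":0,"claw":-0.7},{"tx":0.0057,"ty":0.0002,"tz":0.0363,"rx":0,"ry":0,"rz":0,"claw":-0.7}]'
python3 -m creep '[{"tx":0.0057,"ty":0.0002,"tz":0.0363,"rx":0,"ry":0,"rz":0,"claw":-0.7},{"tx":0,"ty":0,"tz":0,"rx":0,"ry":0,"rz":0,"claw":-0.7},{"tx":0,"ty":0,"tz":0,"rx":0,"ry":0,"rz":0,"claw":-0.7},{"tx":0,"ty":0,"tz":0,"rx":0,"ry":0,"rz":0,"claw":1},{"tx":0,"ty":0,"tz":0,"rx":0,"ry":0,"rz":0,"claw":1}]'
python3 -m creep '[{"tx":0,"ty":0,"tz":0,"rx":0,"ry":0,"rz":0,"claw":1},{"tx":0,"ty":0,"tz":0,"rx":0,"ry":0,"rz":0,"claw":1},{"tx":0,"ty":0,"tz":0,"rx":0,"ry":0,"rz":0,"claw":1},{"tx":0,"ty":0,"tz":0,"rx":0,"ry":0,"rz":0,"claw":1},{"tx":0,"ty":0,"tz":0,"rx":0,"ry":0,"rz":0,"claw":1}]'
```

```text
time: 5.07
position: [0.6038, 0.0044, 0.0758]
tcp_rot: [-2.355, -2.078, 0.001]
ft_force: [0.9, -0.5, -0.3]
opening: 0.0747
finger_force: 0.0
time: 5.48
position: [0.6073, 0.0091, 0.0441]
tcp_rot: [2.354, 2.076, 0.004]
ft_force: [0.3, 0.4, 0.4]
opening: 0.0649
finger_force: 0.0
time: 5.9
position: [0.6055, 0.0094, 0.0422]
tcp_rot: [2.356, 2.078, 0.001]
ft_force: [-0.6, 0.6, -0.5]
opening: 0.0315
finger_force: 0.0
```

```bash
python3 - <<'E'
from h import *
s=get_state();print(s["position"],s["opening"],s["finger_force"])
c=cam("wrist")
d=cam("scene")
im=np.hstack([c["color"],cv2.resize(d["color"][130:250,180:340],(512,384))])
cv2.imwrite("pics/w4.png",cv2.resize(im,(800,300))[:,:,::-1])
E
```

```text
[0.60546792 0.00943162 0.04216953] 0.03149398591211708 0.0
```

View pics/w4.png

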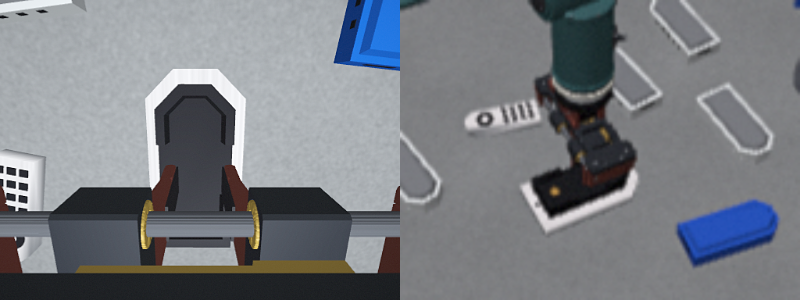

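```bash
python3 - <<'E'
from h import *
c=read_camera("wrist");H=np.array(c["hand_eye"]);c["Rm"]=H[:3,:3];c["o"]=H[:3,3]
for z in(-.02,0,.019):
  for x in (-.01,.01): print(z,x,proj(c,[[x,-.044,z],[x,.044,z],[x,-.0155,z],[x,.0155,z]]).round(0).tolist())
print(get_state()["opening"],get_state()["finger_force"],get_state()["position"])
# sharp look at the fingers
cv2.imwrite("pics/w5.png",cv2.resize(c["color"][180:350,170:340,::-1],(680,680)[::1])[:600])
E
```

```text
-0.02 -0.01 [[174.0, 250.0], [330.0, 250.0], [225.0, 250.0], [280.0, 250.0]]
-0.02 0.01 [[172.0, 217.0], [332.0, 217.0], [224.0, 217.0], [280.0, 217.0]]
0 -0.01 [[182.0, 236.0], [322.0, 236.0], [228.0, 236.0], [277.0, 236.0]]
0 0.01 [[181.0, 205.0], [324.0, 206.0], [227.0, 205.0], [278.0, 206.0]]
0.019 -0.01 [[189.0, 224.0], [317.0, 224.0], [230.0, 224.0], [275.0, 224.0]]
0.019 0.01 [[187.0, 196.0], [318.0, 197.0], [230.0, 197.0], [276.0, 197.0]]
0.019202828512977034 0.0 [0.60524777 0.00950787 0.04172972]
```

View pics/w5.png

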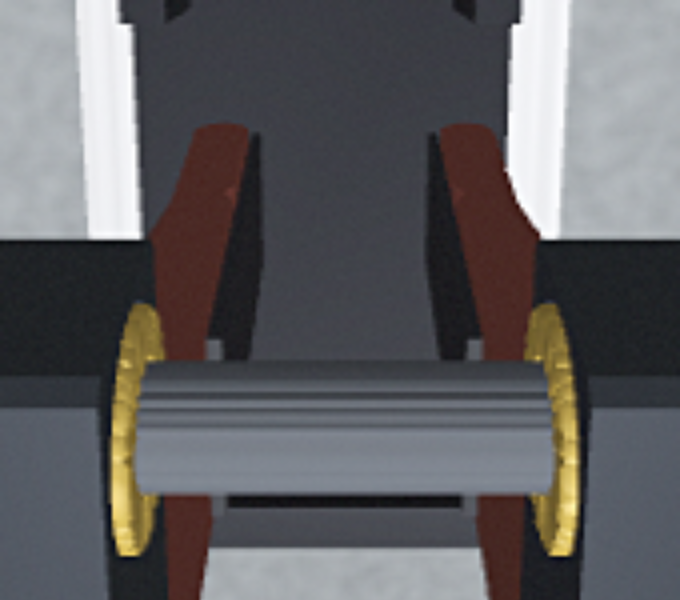

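The picture shows the fingers shut above the cradle's floor. The tips appear at row 213, which puts them about 17 mm behind the TCP rather than 19 mm ahead of it. I'll reopen and feel downwards in small steps, watching the force.

```bash

python3 -m creep '[{"tx":0,"ty":0,"tz":0,"rx":0,"ry":0,"rz":0,"claw":-0.8},{"tx":0,"ty":0,"tz":0,"rx":0,"ry":0,"rz":0,"claw":-0.8},{"tx":0,"ty":0,"tz":0,"rx":0,"ry":0,"rz":0,"claw":-0.8},{"tx":0,"ty":0,"tz":0,"rx":0,"ry":0,"rz":0,"claw":-0.8},{"tx":0,"ty":0,"tz":0,"rx":0,"ry":0,"rz":0,"claw":-0.8}]' >/dev/null
python3 -m creep '[{"tx":0,"ty":0,"tz":0,"rx":0,"ry":0,"rz":0,"claw":-0.8},{"tx":0,"ty":0,"tz":0,"rx":0,"ry":0,"rz":0,"claw":-0.8},{"tx":0,"ty":0,"tz":0,"rx":0,"ry":0,"rz":0,"claw":-0.8},{"tx":0,"ty":0,"tz":0,"rx":0,"ry":0,"rz":0,"claw":-0.8},{"tx":0,"ty":0,"tz":0,"rx":0,"ry":0,"rz":0,"claw":-0.8}]' 
for i in 1 ; do python3 -m creep '[{"tx":0,"ty":0,"tz":0.003,"rx":0,"ry":0,"rz":0,"claw":-0.8},{"tx":0,"ty":0,"tz":0.003,"rx":0,"ry":0,"rz":0,"claw":-0.8},{"tx":0,"ty":0,"tz":0,"rx":0,"ry":0,"rz":0,"claw":-0.8}]'; done
```

```text
time: 6.88
position: [0.6053, 0.0095, 0.0417]
tcp_rot: [-2.356, -2.078, -0.0]
ft_force: [-0.4, 0.7, 0.1]
opening: 0.0788
finger_force: 0.0
time: 7.13
position: [0.6047, 0.0095, 0.0349]
tcp_rot: [-2.355, -2.078, 0.001]
ft_force: [-0.9, -0.6, 0.2]
opening: 0.0788
finger_force: 0.0
```

```bash

python3 -m creep '[{"tx":0,"ty":0,"tz":0.003,"rx":0,"ry":0,"rz":0,"claw":-0.8},{"tx":0,"ty":0,"tz":0.001,"rx":0,"ry":0,"rz":0,"claw":-0.8},{"tx":0,"ty":0,"tz":0,"rx":0,"ry":0,"rz":0,"claw":-0.8}]' | grep -E "pos|ft"
python3 -m creep '[{"tx":0,"ty":0,"tz":0.003,"rx":0,"ry":0,"rz":0,"claw":-0.8},{"tx":0,"ty":0,"tz":0.001,"rx":0,"ry":0,"rz":0,"claw":-0.8},{"tx":0,"ty":0,"tz":0,"rx":0,"ry":0,"rz":0,"claw":-0.8}]' | grep -E "pos|ft"
python3 - <<'E'
from h import *
c=cam("wrist");cv2.imwrite("pics/w6.png",cv2.resize(c["color"][100:330,130:380,::-1],None,fx=2.5,fy=2.5))
E
```

```text
position: [0.605, 0.0095, 0.0312]
ft_force: [-0.9, -0.5, 0.3]
position: [0.605, 0.0095, 0.0273]
ft_force: [0.5, -0.5, -0.5]
```

View pics/w6.png

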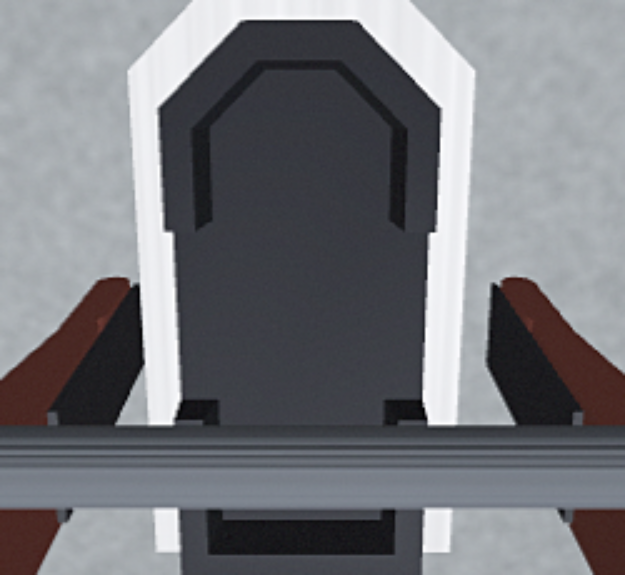

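The tips are seen at (187,213–245) and (325,213–245). By triangulation that puts them 16 mm above the reported TCP, which matches the lack of contact so far. I'll keep feeling down towards the plate, expecting contact at a TCP z of about 0.002.

```bash

python3 -m creep '[{"tx":0,"ty":0,"tz":0.005,"rx":0,"ry":0,"rz":0,"claw":-0.8},{"tx":0,"ty":0,"tz":0.005,"rx":0,"ry":0,"rz":0,"claw":-0.8},{"tx":0,"ty":0,"tz":0.005,"rx":0,"ry":0,"rz":0,"claw":-0.8},{"tx":0,"ty":0,"tz":0,"rx":0,"ry":0,"rz":0,"claw":-0.8}]' | grep -E "pos|ft"
python3 -m creep '[{"tx":0,"ty":0,"tz":0.003,"rx":0,"ry":0,"rz":0,"claw":-0.8},{"tx":0,"ty":0,"tz":0,"rx":0,"ry":0,"rz":0,"claw":-0.8}]' | grep -E "pos|ft"
python3 -m creep '[{"tx":0,"ty":0,"tz":0.002,"rx":0,"ry":0,"rz":0,"claw":-0.8},{"tx":0,"ty":0,"tz":0,"rx":0,"ry":0,"rz":0,"claw":-0.8}]' | grep -E "pos|ft"
python3 -m creep '[{"tx":0,"ty":0,"tz":0.001,"rx":0,"ry":0,"rz":0,"claw":-0.8},{"tx":0,"ty":0,"tz":0,"rx":0,"ry":0,"rz":0,"claw":-0.8}]' | grep -E "pos|ft"

```

```text
position: [0.6043, 0.0096, 0.0113]
ft_force: [-0.3, 0.1, 0.0]
position: [0.6049, 0.0096, 0.0091]
ft_force: [0.1, -0.9, -0.2]
position: [0.6052, 0.0095, 0.0075]
ft_force: [0.0, 1.0, -0.7]
position: [0.6053, 0.0095, 0.0067]
ft_force: [-0.3, -0.9, -0.9]
```

```bash

python3 -m creep '[{"tx":0,"ty":0,"tz":0,"rx":0,"ry":0,"rz":0,"claw":1},{"tx":0,"ty":0,"tz":0,"rx":0,"ry":0,"rz":0,"claw":1},{"tx":0,"ty":0,"tz":0,"rx":0,"ry":0,"rz":0,"claw":1},{"tx":0,"ty":0,"tz":0,"rx":0,"ry":0,"rz":0,"claw":1},{"tx":0,"ty":0,"tz":0,"rx":0,"ry":0,"rz":0,"claw":1}]' | grep -E "pos|ft|op|fi"
python3 -m creep '[{"tx":0,"ty":0,"tz":0,"rx":0,"ry":0,"rz":0,"claw":1},{"tx":0,"ty":0,"tz":0,"rx":0,"ry":0,"rz":0,"claw":1},{"tx":0,"ty":0,"tz":0,"rx":0,"ry":0,"rz":0,"claw":1}]' | grep -E "pos|ft|op|fi"

```

```text
position: [0.6033, 0.0098, 0.0065]
ft_force: [-5.0, 0.0, 5.3]
opening: 0.0598
finger_force: 30.0
position: [0.6033, 0.0098, 0.0065]
ft_force: [-5.4, 0.3, 6.3]
opening: 0.0595
finger_force: 30.0
```

```bash

python3 -m creep '[{"tx":0,"ty":0,"tz":-0.005,"rx":0,"ry":0,"rz":0,"claw":1},{"tx":0,"ty":0,"tz":-0.015,"rx":0,"ry":0,"rz":0,"claw":1},{"tx":0,"ty":0,"tz":-0.02,"rx":0,"ry":0,"rz":0,"claw":1},{"tx":0,"ty":0,"tz":-0.02,"rx":0,"ry":0,"rz":0,"claw":1},{"tx":0,"ty":0,"tz":0,"rx":0,"ry":0,"rz":0,"claw":1}]' 
python3 -c "
from h import *
arc(.66,-.2,.03,82.8)"

```

```text
time: 9.6
position: [0.6093, 0.0091, 0.0705]
tcp_rot: [2.351, 2.074, 0.009]
ft_force: [1.4, -0.4, -2.6]
opening: 0.0599
finger_force: 30.0
n 6 t [-0.0335  0.0127  0.0068] r [ 0.0014 -0.0001  0.0001] | now [0.6093 0.0091 0.0705] yaw 82.8 open 0.0599 t 9.6 F [ 1.4 -0.4 -2.6] j6 0.03
```

```bash

python3 -m creep '[{"tx":-0.0335,"ty":0.0127,"tz":0.0068,"rx":0,"ry":0,"rz":0,"claw":1},{"tx":-0.0335,"ty":0.0127,"tz":0.0068,"rx":0,"ry":0,"rz":0,"claw":1},{"tx":-0.0335,"ty":0.0127,"tz":0.0068,"rx":0,"ry":0,"rz":0,"claw":1},{"tx":-0.0335,"ty":0.0127,"tz":0.0068,"rx":0,"ry":0,"rz":0,"claw":1},{"tx":-0.0335,"ty":0.0127,"tz":0.0068,"rx":0,"ry":0,"rz":0,"claw":1}]' >/dev/null
python3 -m creep '[{"tx":-0.0335,"ty":0.0127,"tz":0.0068,"rx":0,"ry":0,"rz":0,"claw":1},{"tx":0,"ty":0,"tz":0,"rx":0,"ry":0,"rz":0,"claw":1},{"tx":0,"ty":0,"tz":0,"rx":0,"ry":0,"rz":0,"claw":1}]' | grep -E "pos|op|fi"
python3 -m creep '[{"tx":0,"ty":0,"tz":0.015,"rx":0,"ry":0,"rz":0,"claw":1},{"tx":0,"ty":0,"tz":0.015,"rx":0,"ry":0,"rz":0,"claw":1},{"tx":0,"ty":0,"tz":0.005,"rx":0,"ry":0,"rz":0,"claw":1},{"tx":0,"ty":0,"tz":0,"rx":0,"ry":0,"rz":0,"claw":1}]' | grep -E "pos|ft|op|fi"
python3 -m creep '[{"tx":0,"ty":0,"tz":0.003,"rx":0,"ry":0,"rz":0,"claw":1},{"tx":0,"ty":0,"tz":0.001,"rx":0,"ry":0,"rz":0,"claw":1},{"tx":0,"ty":0,"tz":0,"rx":0,"ry":0,"rz":0,"claw":1}]' | grep -E "pos|ft|op|fi"

```

```text
position: [0.656, -0.2017, 0.0242]
opening: 0.0594
finger_force: 30.0
position: [0.6546, -0.1977, -0.0105]
ft_force: [-1.6, 0.0, -2.2]
opening: 0.0595
finger_force: 30.0
position: [0.656, -0.1984, -0.0117]
ft_force: [-2.3, 2.0, 5.5]
opening: 0.06
finger_force: 30.0
```

```bash

python3 -m creep '[{"tx":0,"ty":0,"tz":0,"rx":0,"ry":0,"rz":0,"claw":-1},{"tx":0,"ty":0,"tz":0,"rx":0,"ry":0,"rz":0,"claw":-1},{"tx":0,"ty":0,"tz":-0.03,"rx":0,"ry":0,"rz":0,"claw":-1},{"tx":0,"ty":0,"tz":-0.03,"rx":0,"ry":0,"rz":0,"claw":-1},{"tx":0,"ty":0,"tz":-0.04,"rx":0,"ry":0,"rz":0,"claw":-1}]' 
python3 -c "
from h import *
arc(.40,-.19,.25,5)"

```

```text
time: 11.27
position: [0.6542, -0.1986, 0.0858]
tcp_rot: [-2.353, -2.076, 0.003]
ft_force: [1.0, 0.4, -0.1]
opening: 0.0868
finger_force: 0.0
n 12 t [-0.015  -0.0173 -0.0136] r [-3.000e-04  1.000e-04  1.132e-01] | now [ 0.6542 -0.1986  0.0858] yaw 82.8 open 0.0868 t 11.3 F [ 1.   0.4 -0.1] j6 -0.27
```

```bash
cat >> h.py <<'E'
def module(near,lo=150):
    c=cam("wrist");g=cv2.cvtColor(c["color"],cv2.COLOR_RGB2HSV);w=((g[...,2]>205)&(g[...,1]<60)).astype(np.uint8)
    w[208:]=0
    print("outer",*rect(c,w,near,.024,lo))
    # inner grey top: hole of the ring
    n,lab,st,ce=cv2.connectedComponentsWithStats(w);f=cv2.morphologyEx(w,cv2.MORPH_CLOSE,np.ones((3,3)))
    cs,hi=cv2.findContours(f,cv2.RETR_CCOMP,cv2.CHAIN_APPROX_NONE);m=np.zeros_like(w)
    for k,hh in zip(cs,hi[0]):
        if hh[3]>=0 and cv2.contourArea(k)>lo:cv2.drawContours(m,[k],-1,1,-1)
    if m.any():print("inner",*rect(c,m,near,.024,lo))
    return c
E
python3 -m creep '[{"tx":-0.015,"ty":-0.0173,"tz":-0.0136,"rx":0,"ry":0,"rz":0.113,"claw":-0.8},{"tx":-0.015,"ty":-0.0173,"tz":-0.0136,"rx":0,"ry":0,"rz":0.113,"claw":-0.8},{"tx":-0.015,"ty":-0.0173,"tz":-0.0136,"rx":0,"ry":0,"rz":0.113,"claw":-0.8},{"tx":-0.015,"ty":-0.0173,"tz":-0.0136,"rx":0,"ry":0,"rz":0.113,"claw":-0.8},{"tx":-0.015,"ty":-0.0173,"tz":-0.0136,"rx":0,"ry":0,"rz":0.113,"claw":-0.8}]' >/dev/null
python3 -m creep '[{"tx":-0.015,"ty":-0.0173,"tz":-0.0136,"rx":0,"ry":0,"rz":0.113,"claw":-0.8},{"tx":-0.015,"ty":-0.0173,"tz":-0.0136,"rx":0,"ry":0,"rz":0.113,"claw":-0.8},{"tx":-0.015,"ty":-0.0173,"tz":-0.0136,"rx":0,"ry":0,"rz":0.113,"claw":-0.8},{"tx":-0.015,"ty":-0.0173,"tz":-0.0136,"rx":0,"ry":0,"rz":0.113,"claw":-0.8},{"tx":-0.015,"ty":-0.0173,"tz":-0.0136,"rx":0,"ry":0,"rz":0.113,"claw":-0.8}]' >/dev/null
python3 -m creep '[{"tx":-0.015,"ty":-0.0173,"tz":-0.0136,"rx":0,"ry":0,"rz":0.113,"claw":-0.8},{"tx":-0.015,"ty":-0.0173,"tz":-0.0136,"rx":0,"ry":0,"rz":0.113,"claw":-0.8},{"tx":-0.03,"ty":0,"tz":0,"rx":0,"ry":0,"rz":0,"claw":-0.8},{"tx":0,"ty":0,"tz":0,"rx":0,"ry":0,"rz":0,"claw":-0.8},{"tx":0,"ty":0,"tz":0,"rx":0,"ry":0,"rz":0,"claw":-0.8}]'
python3 -c "
from h import *
arc(.37,-.19,.25,5)
c=module((.432,-.19));cv2.imwrite('pics/w7.png',c['color'][:,:,::-1])"

```

```text
time: 12.52
position: [0.3713, -0.1939, 0.2507]
tcp_rot: [3.137, 0.14, 0.002]
ft_force: [-0.3, 0.1, -0.7]
opening: 0.079
finger_force: 0.0
n 1 t [-0.0009 -0.004   0.0007] r [ 0.0012 -0.0015  0.0019] | now [ 0.3713 -0.1939  0.2507] yaw 5.1 open 0.079 t 12.5 F [-0.3  0.1 -0.7] j6 0.83
outer [ 0.43535776 -0.18810046] 2.9802324771881104 (135.7, 59.9) [232  54  50 110] -2.6
inner [ 0.43512677 -0.18791838] 3.0138235092163086 (127.6, 51.9) [235  58  43 103] -2.4
```

View pics/w7.png

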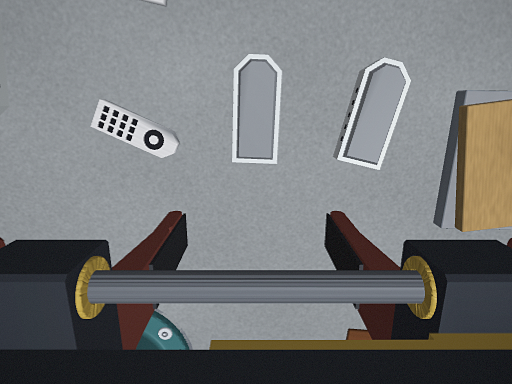

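Module A is at (257,108) with its cut end up. Measured centre is (0.4352, -0.188), heading 3°, with sizes matching to 0.3 mm.

```bash
python3 -c "
from h import *
arc(.4352,-.188,.03,3)"
```

```text
n 7 t [ 0.009  -0.0002  0.0315] r [ 0.0002 -0.0002  0.0053] | now [ 0.3722 -0.1942  0.2505] yaw 5.1 open 0.0791 t 12.6 F [ 0.  -0.9 -0.6] j6 0.84
```

```bash

python3 -m creep '[{"tx":0.009,"ty":-0.0002,"tz":0.0315,"rx":0,"ry":0,"rz":0.0053,"claw":-0.8},{"tx":0.009,"ty":-0.0002,"tz":0.0315,"rx":0,"ry":0,"rz":0.0053,"claw":-0.8},{"tx":0.009,"ty":-0.0002,"tz":0.0315,"rx":0,"ry":0,"rz":0.0053,"claw":-0.8},{"tx":0.009,"ty":-0.0002,"tz":0.0315,"rx":0,"ry":0,"rz":0.0053,"claw":-0.8},{"tx":0.009,"ty":-0.0002,"tz":0.0315,"rx":0,"ry":0,"rz":0.0053,"claw":-0.8}]' >/dev/null
python3 -m creep '[{"tx":0.009,"ty":-0.0002,"tz":0.0315,"rx":0,"ry":0,"rz":0.0053,"claw":-0.8},{"tx":0.009,"ty":-0.0002,"tz":0.0315,"rx":0,"ry":0,"rz":0.0053,"claw":-0.8},{"tx":0,"ty":0,"tz":0,"rx":0,"ry":0,"rz":0,"claw":-0.8},{"tx":0,"ty":0,"tz":0,"rx":0,"ry":0,"rz":0,"claw":-0.8},{"tx":0,"ty":0,"tz":0,"rx":0,"ry":0,"rz":0,"claw":-0.8}]' >/dev/null
python3 -c "
from h import *
arc(.4352,-.188,-.0115,3)"
```

```text
n 2 t [ 0.0001 -0.      0.0208] r [-0.     -0.      0.0005] | now [ 0.435  -0.1881  0.0301] yaw 3.1 open 0.0795 t 13.4 F [ 0.5 -0.3  0.1] j6 0.96
```

```bash

python3 -m creep '[{"tx":0,"ty":0,"tz":0.021,"rx":0,"ry":0,"rz":0,"claw":-0.8},{"tx":0,"ty":0,"tz":0.0205,"rx":0,"ry":0,"rz":0,"claw":-0.8},{"tx":0,"ty":0,"tz":0,"rx":0,"ry":0,"rz":0,"claw":-0.8},{"tx":0,"ty":0,"tz":0,"rx":0,"ry":0,"rz":0,"claw":1},{"tx":0,"ty":0,"tz":0,"rx":0,"ry":0,"rz":0,"claw":1}]' | grep -E "pos|ft"
python3 -m creep '[{"tx":0,"ty":0,"tz":0,"rx":0,"ry":0,"rz":0,"claw":1},{"tx":0,"ty":0,"tz":0,"rx":0,"ry":0,"rz":0,"claw":1},{"tx":0,"ty":0,"tz":0,"rx":0,"ry":0,"rz":0,"claw":1},{"tx":0,"ty":0,"tz":0,"rx":0,"ry":0,"rz":0,"claw":1},{"tx":0,"ty":0,"tz":0,"rx":0,"ry":0,"rz":0,"claw":1}]' 
python3 -m creep '[{"tx":0,"ty":0,"tz":-0.02,"rx":0,"ry":0,"rz":0,"claw":1},{"tx":0,"ty":0,"tz":-0.03,"rx":0,"ry":0,"rz":0,"claw":1},{"tx":0,"ty":0,"tz":-0.03,"rx":0,"ry":0,"rz":0,"claw":1},{"tx":0,"ty":0,"tz":0,"rx":0,"ry":0,"rz":0,"claw":1},{"tx":0,"ty":0,"tz":0,"rx":0,"ry":0,"rz":0,"claw":1}]' | grep -E "pos|ft|op|fi"
python3 -c "
from h import *
arc(.604,.0095,.06,82.8)"
```

```text
position: [0.4354, -0.1886, -0.0101]
ft_force: [-0.2, -0.6, 0.3]
time: 14.23
position: [0.4356, -0.1886, -0.0103]
tcp_rot: [3.139, 0.083, 0.004]
ft_force: [-1.2, 0.9, 9.8]
opening: 0.0597
finger_force: 30.0
position: [0.436, -0.1888, 0.0701]
ft_force: [-0.1, -0.2, -2.3]
opening: 0.0597
finger_force: 30.0
n 12 t [ 0.0231 -0.0041  0.0009] r [ 4.00e-04 -1.00e-04 -1.16e-01] | now [ 0.436  -0.1888  0.0701] yaw 3.0 open 0.0597 t 14.7 F [-0.1 -0.2 -2.3] j6 0.96
```

```bash

python3 -m creep '[{"tx":0.0231,"ty":-0.0041,"tz":0.001,"rx":0,"ry":0,"rz":-0.116,"claw":1},{"tx":0.0231,"ty":-0.0041,"tz":0.001,"rx":0,"ry":0,"rz":-0.116,"claw":1},{"tx":0.0231,"ty":-0.0041,"tz":0.001,"rx":0,"ry":0,"rz":-0.116,"claw":1},{"tx":0.0231,"ty":-0.0041,"tz":0.001,"rx":0,"ry":0,"rz":-0.116,"claw":1},{"tx":0.0231,"ty":-0.0041,"tz":0.001,"rx":0,"ry":0,"rz":-0.116,"claw":1}]' >/dev/null
python3 -m creep '[{"tx":0.0231,"ty":-0.0041,"tz":0.001,"rx":0,"ry":0,"rz":-0.116,"claw":1},{"tx":0.0231,"ty":-0.0041,"tz":0.001,"rx":0,"ry":0,"rz":-0.116,"claw":1},{"tx":0.0231,"ty":-0.0041,"tz":0.001,"rx":0,"ry":0,"rz":-0.116,"claw":1},{"tx":0.0231,"ty":-0.0041,"tz":0.001,"rx":0,"ry":0,"rz":-0.116,"claw":1},{"tx":0.0231,"ty":-0.0041,"tz":0.001,"rx":0,"ry":0,"rz":-0.116,"claw":1}]' >/dev/null
python3 -m creep '[{"tx":0.0231,"ty":-0.0041,"tz":0.001,"rx":0,"ry":0,"rz":-0.116,"claw":1},{"tx":0.0231,"ty":-0.0041,"tz":0.001,"rx":0,"ry":0,"rz":-0.116,"claw":1},{"tx":0,"ty":0,"tz":0,"rx":0,"ry":0,"rz":0,"claw":1},{"tx":0,"ty":0,"tz":0,"rx":0,"ry":0,"rz":0,"claw":1},{"tx":0,"ty":0,"tz":0,"rx":0,"ry":0,"rz":0,"claw":1}]' | grep -E "pos|ft|op|fi"
python3 -c "
from h import *
arc(.6038,.010,.025,82.8)"
```

```text
position: [0.6016, 0.0096, 0.055]
ft_force: [0.7, -0.4, -2.4]
opening: 0.06
finger_force: 30.0
n 1 t [0.0007 0.0022 0.03  ] r [-0.002   0.0004 -0.0015] | now [0.6016 0.0096 0.055 ] yaw 82.7 open 0.06 t 15.9 F [ 0.7 -0.4 -2.4] j6 0.03
```

```bash

python3 -m creep '[{"tx":0,"ty":0,"tz":0.01,"rx":0,"ry":0,"rz":0,"claw":1},{"tx":0,"ty":0,"tz":0.01,"rx":0,"ry":0,"rz":0,"claw":1},{"tx":0,"ty":0,"tz":0,"rx":0,"ry":0,"rz":0,"claw":1},{"tx":0,"ty":0,"tz":0,"rx":0,"ry":0,"rz":0,"claw":1},{"tx":0,"ty":0,"tz":0,"rx":0,"ry":0,"rz":0,"claw":1}]' | grep -E "pos|ft|op|fi"
python3 -c "
from h import *
arc(.6038,.010,.008,82.8)"
```

```text
position: [0.6023, 0.0094, 0.0357]
ft_force: [0.2, -0.6, -1.4]
opening: 0.0595
finger_force: 30.0
n 1 t [0.0008 0.0015 0.0277] r [-0.0008 -0.0001 -0.0014] | now [0.6023 0.0094 0.0357] yaw 82.7 open 0.0595 t 16.3 F [ 0.2 -0.6 -1.4] j6 0.03
```

```bash

python3 -m creep '[{"tx":0.0007,"ty":0.0013,"tz":0.008,"rx":0,"ry":0,"rz":-0.001,"claw":1},{"tx":0,"ty":0,"tz":0.006,"rx":0,"ry":0,"rz":0,"claw":1},{"tx":0,"ty":0,"tz":0.006,"rx":0,"ry":0,"rz":0,"claw":1},{"tx":0,"ty":0,"tz":0,"rx":0,"ry":0,"rz":0,"claw":1}]' | grep -E "pos|ft|op|fi"
python3 -m creep '[{"tx":0,"ty":0,"tz":0.004,"rx":0,"ry":0,"rz":0,"claw":1},{"tx":0,"ty":0,"tz":0.003,"rx":0,"ry":0,"rz":0,"claw":1},{"tx":0,"ty":0,"tz":0,"rx":0,"ry":0,"rz":0,"claw":1},{"tx":0,"ty":0,"tz":0,"rx":0,"ry":0,"rz":0,"claw":1}]' | grep -E "pos|ft|op|fi"
```

```text
position: [0.6028, 0.0105, 0.0146]
ft_force: [-0.1, -0.2, -1.7]
opening: 0.0601
finger_force: 30.0
position: [0.6038, 0.0104, 0.0089]
ft_force: [-0.2, 0.3, -0.9]
opening: 0.0602
finger_force: 3.0
```

```bash

python3 -m creep '[{"tx":0,"ty":0,"tz":0.002,"rx":0,"ry":0,"rz":0,"claw":1},{"tx":0,"ty":0,"tz":0,"rx":0,"ry":0,"rz":0,"claw":1},{"tx":0,"ty":0,"tz":0,"rx":0,"ry":0,"rz":0,"claw":1}]' | grep -E "pos|ft|op|fi"
python3 -m creep '[{"tx":0,"ty":0,"tz":0,"rx":0,"ry":0,"rz":0,"claw":-0.8},{"tx":0,"ty":0,"tz":0,"rx":0,"ry":0,"rz":0,"claw":-0.8},{"tx":0,"ty":0,"tz":-0.03,"rx":0,"ry":0,"rz":0,"claw":-0.8},{"tx":-0.005,"ty":0,"tz":-0.04,"rx":0,"ry":0,"rz":0,"claw":-0.8},{"tx":-0.02,"ty":0,"tz":-0.035,"rx":0,"ry":0,"rz":0,"claw":-0.8}]' >/dev/null
python3 -m creep '[{"tx":-0.02,"ty":0,"tz":-0.035,"rx":0,"ry":0,"rz":0,"claw":-0.8},{"tx":-0.02,"ty":0,"tz":-0.035,"rx":0,"ry":0,"rz":0,"claw":-0.8},{"tx":0,"ty":0,"tz":-0.035,"rx":0,"ry":0,"rz":0,"claw":-0.8},{"tx":0,"ty":0,"tz":0,"rx":0,"ry":0,"rz":0,"claw":-0.8},{"tx":0,"ty":0,"tz":0,"rx":0,"ry":0,"rz":0,"claw":-0.8}]' | grep -E "pos|ft"
python3 - <<'E'
from h import *
c=cam("wrist");g=cv2.cvtColor(c["color"],cv2.COLOR_RGB2HSV);w=((g[...,2]>205)&(g[...,1]<60)).astype(np.uint8);w[205:]=0
print("plate",rect(c,w,(.604,.01),.018))
cv2.imwrite("pics/w8.png",cv2.resize(c["color"][20:215,180:340,::-1],None,fx=3,fy=3))
arc(.37,-.3453,.25,5)
E
```

```text
position: [0.6038, 0.0104, 0.0073]
ft_force: [-1.5, 0.8, 1.2]
opening: 0.0596
finger_force: 30.0
position: [0.5978, -0.0549, 0.2198]
ft_force: [0.4, -0.1, -1.0]
plate (array([0.6038197 , 0.01014813]), 82.83338928222656, (158.9, 83.9), array([215,  37,  73, 137], dtype=int32), -3.1)
n 12 t [-0.0331  0.0029 -0.0027] r [ 1.000e-04 -1.000e-04  1.132e-01] | now [ 0.5962 -0.0542  0.2176] yaw 82.8 open 0.079 t 18.1 F [-0.8  0.  -0.6] j6 -0.08
```

View pics/w8.png

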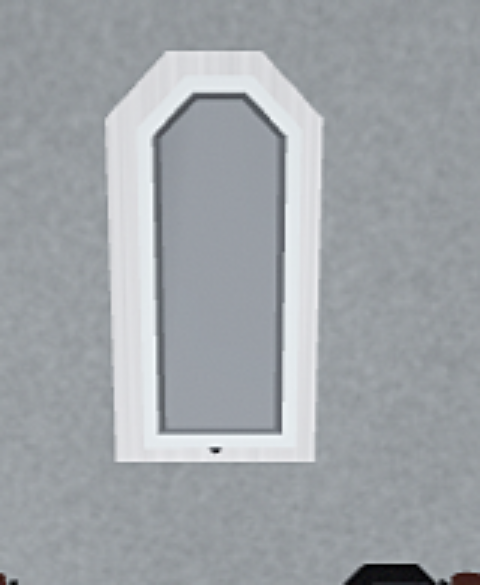

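The module sits square on the plate at (215,265 in the crop), with its cut corners matching. Next is module B.

```bash
python3 -c "
from h import *
arc(.375,-.33,.25,-12)"
```

```text
n 14 t [-0.0277  0.0061 -0.0023] r [ 1.000e-04 -1.000e-04  1.182e-01] | now [ 0.5962 -0.0542  0.2176] yaw 82.8 open 0.079 t 18.1 F [-0.8  0.  -0.6] j6 -0.08
```

```bash

python3 -m creep '[{"tx":-0.0277,"ty":0.0061,"tz":-0.0023,"rx":0,"ry":0,"rz":0.118,"claw":-0.8},{"tx":-0.0277,"ty":0.0061,"tz":-0.0023,"rx":0,"ry":0,"rz":0.118,"claw":-0.8},{"tx":-0.0277,"ty":0.0061,"tz":-0.0023,"rx":0,"ry":0,"rz":0.118,"claw":-0.8},{"tx":-0.0277,"ty":0.0061,"tz":-0.0023,"rx":0,"ry":0,"rz":0.118,"claw":-0.8},{"tx":-0.0277,"ty":0.0061,"tz":-0.0023,"rx":0,"ry":0,"rz":0.118,"claw":-0.8}]' >/dev/null
python3 -m creep '[{"tx":-0.0277,"ty":0.0061,"tz":-0.0023,"rx":0,"ry":0,"rz":0.118,"claw":-0.8},{"tx":-0.0277,"ty":0.0061,"tz":-0.0023,"rx":0,"ry":0,"rz":0.118,"claw":-0.8},{"tx":-0.0277,"ty":0.0061,"tz":-0.0023,"rx":0,"ry":0,"rz":0.118,"claw":-0.8},{"tx":-0.0277,"ty":0.0061,"tz":-0.0023,"rx":0,"ry":0,"rz":0.118,"claw":-0.8},{"tx":-0.0277,"ty":0.0061,"tz":-0.0023,"rx":0,"ry":0,"rz":0.118,"claw":-0.8}]' >/dev/null
python3 -m creep '[{"tx":-0.0277,"ty":0.0061,"tz":-0.0023,"rx":0,"ry":0,"rz":0.118,"claw":-0.8},{"tx":-0.0277,"ty":0.0061,"tz":-0.0023,"rx":0,"ry":0,"rz":0.118,"claw":-0.8},{"tx":-0.0277,"ty":0.0061,"tz":-0.0023,"rx":0,"ry":0,"rz":0.118,"claw":-0.8},{"tx":-0.0277,"ty":0.0061,"tz":-0.0023,"rx":0,"ry":0,"rz":0.118,"claw":-0.8},{"tx":0,"ty":0,"tz":0,"rx":0,"ry":0,"rz":0,"claw":-0.8}]' >/dev/null
python3 -m creep '[{"tx":0,"ty":0,"tz":0,"rx":0,"ry":0,"rz":0,"claw":-0.8},{"tx":0,"ty":0,"tz":0,"rx":0,"ry":0,"rz":0,"claw":-0.8}]' | grep -E "pos"
cat >> h.py <<'E'
def view(near):
    global c
    c=module(near)
E
python3 -c "
from h import *
module((.441,-.345));module((.441,-.345));arc(.441,-.345,.03,-12)"
```

```text
position: [0.3749, -0.3295, 0.2481]
outer [ 0.44467313 -0.34160846] -8.586128234863281 (135.6, 59.9) [229  47  52 112] 2.6
inner [ 0.44457999 -0.34136566] -8.553260803222656 (127.8, 51.9) [233  51  45 105] 2.5
outer [ 0.44464001 -0.34157452] -8.609901428222656 (135.6, 59.9) [229  48  52 111] 2.5
inner [ 0.44452063 -0.34135254] -8.610923767089844 (127.8, 51.9) [233  51  44 105] 2.2
n 7 t [0.0096 0.0002 0.0312] r [-0.0001  0.0001  0.0008] | now [ 0.3755 -0.3296  0.2484] yaw -11.7 open 0.0789 t 19.6 F [ 0.7 -0.2 -0.4] j6 0.92
```

```bash
python3 -c "
from h import *
arc(.4446,-.3415,.03,-8.6)"
```

```text
n 7 t [ 0.01   -0.0001  0.0312] r [-0.0002  0.0001 -0.0077] | now [ 0.3755 -0.3296  0.2484] yaw -11.7 open 0.0789 t 19.6 F [ 0.7 -0.2 -0.4] j6 0.92
```

```bash

python3 -m creep '[{"tx":0.01,"ty":-0.0001,"tz":0.0312,"rx":0,"ry":0,"rz":-0.0077,"claw":-0.8},{"tx":0.01,"ty":-0.0001,"tz":0.0312,"rx":0,"ry":0,"rz":-0.0077,"claw":-0.8},{"tx":0.01,"ty":-0.0001,"tz":0.0312,"rx":0,"ry":0,"rz":-0.0077,"claw":-0.8},{"tx":0.01,"ty":-0.0001,"tz":0.0312,"rx":0,"ry":0,"rz":-0.0077,"claw":-0.8},{"tx":0.01,"ty":-0.0001,"tz":0.0312,"rx":0,"ry":0,"rz":-0.0077,"claw":-0.8}]' >/dev/null
python3 -m creep '[{"tx":0.01,"ty":-0.0001,"tz":0.0312,"rx":0,"ry":0,"rz":-0.0077,"claw":-0.8},{"tx":0.01,"ty":-0.0001,"tz":0.0312,"rx":0,"ry":0,"rz":-0.0077,"claw":-0.8},{"tx":0,"ty":0,"tz":0,"rx":0,"ry":0,"rz":0,"claw":-0.8},{"tx":0,"ty":0,"tz":0,"rx":0,"ry":0,"rz":0,"claw":-0.8},{"tx":0,"ty":0,"tz":0,"rx":0,"ry":0,"rz":0,"claw":-0.8}]' >/dev/null
python3 -c "
from h import *
arc(.4446,-.3415,-.0098,-8.6)"
```

```text
n 2 t [ 0.0001 -0.0003  0.0206] r [-0.     -0.     -0.0005] | now [ 0.4442 -0.342   0.0314] yaw -8.7 open 0.0788 t 20.5 F [ 0.2  0.1 -0.3] j6 0.94
```

```bash

python3 -m creep '[{"tx":0,"ty":0,"tz":0.021,"rx":0,"ry":0,"rz":0,"claw":-0.8},{"tx":0,"ty":0,"tz":0.02,"rx":0,"ry":0,"rz":0,"claw":-0.8},{"tx":0,"ty":0,"tz":0,"rx":0,"ry":0,"rz":0,"claw":-0.8},{"tx":0,"ty":0,"tz":0,"rx":0,"ry":0,"rz":0,"claw":1},{"tx":0,"ty":0,"tz":0,"rx":0,"ry":0,"rz":0,"claw":1}]' | grep -E "pos|ft"
python3 -m creep '[{"tx":0,"ty":0,"tz":0,"rx":0,"ry":0,"rz":0,"claw":1},{"tx":0,"ty":0,"tz":0,"rx":0,"ry":0,"rz":0,"claw":1},{"tx":0,"ty":0,"tz":0,"rx":0,"ry":0,"rz":0,"claw":1},{"tx":0,"ty":0,"tz":0,"rx":0,"ry":0,"rz":0,"claw":1},{"tx":0,"ty":0,"tz":0,"rx":0,"ry":0,"rz":0,"claw":1}]' 
python3 -m creep '[{"tx":0,"ty":0,"tz":-0.02,"rx":0,"ry":0,"rz":0,"claw":1},{"tx":0,"ty":0,"tz":-0.03,"rx":0,"ry":0,"rz":0,"claw":1},{"tx":0,"ty":0,"tz":-0.035,"rx":0,"ry":0,"rz":0,"claw":1},{"tx":0,"ty":0,"tz":-0.01,"rx":0,"ry":0,"rz":0,"claw":1},{"tx":0,"ty":0,"tz":0,"rx":0,"ry":0,"rz":0,"claw":1}]' | grep -E "pos|ft|op|fi"
python3 -c "
from h import *
arc(.6038,.0102,.08,82.8)"
```

```text
position: [0.4444, -0.3431, -0.0082]
ft_force: [-0.0, -1.1, 0.3]
time: 21.3
position: [0.4446, -0.3431, -0.0084]
tcp_rot: [3.131, -0.239, 0.003]
ft_force: [-0.7, 0.5, 7.7]
opening: 0.0597
finger_force: 30.0
position: [0.4456, -0.3441, 0.0883]
ft_force: [0.5, -0.7, -3.5]
opening: 0.0598
finger_force: 30.0
n 14 t [ 0.0261 -0.0165  0.0006] r [ 5.000e-04 -1.000e-04 -1.141e-01] | now [ 0.4456 -0.3441  0.0883] yaw -8.7 open 0.0598 t 21.7 F [ 0.5 -0.7 -3.5] j6 0.94
```

```bash

python3 -m creep '[{"tx":0.0261,"ty":-0.0165,"tz":0,"rx":0,"ry":0,"rz":-0.114,"claw":1},{"tx":0.0261,"ty":-0.0165,"tz":0,"rx":0,"ry":0,"rz":-0.114,"claw":1},{"tx":0.0261,"ty":-0.0165,"tz":0,"rx":0,"ry":0,"rz":-0.114,"claw":1},{"tx":0.0261,"ty":-0.0165,"tz":0,"rx":0,"ry":0,"rz":-0.114,"claw":1},{"tx":0.0261,"ty":-0.0165,"tz":0,"rx":0,"ry":0,"rz":-0.114,"claw":1}]' >/dev/null
python3 -m creep '[{"tx":0.0261,"ty":-0.0165,"tz":0,"rx":0,"ry":0,"rz":-0.114,"claw":1},{"tx":0.0261,"ty":-0.0165,"tz":0,"rx":0,"ry":0,"rz":-0.114,"claw":1},{"tx":0.0261,"ty":-0.0165,"tz":0,"rx":0,"ry":0,"rz":-0.114,"claw":1},{"tx":0.0261,"ty":-0.0165,"tz":0,"rx":0,"ry":0,"rz":-0.114,"claw":1},{"tx":0.0261,"ty":-0.0165,"tz":0,"rx":0,"ry":0,"rz":-0.114,"claw":1}]' >/dev/null
python3 -m creep '[{"tx":0.0261,"ty":-0.0165,"tz":0,"rx":0,"ry":0,"rz":-0.114,"claw":1},{"tx":0.0261,"ty":-0.0165,"tz":0,"rx":0,"ry":0,"rz":-0.114,"claw":1},{"tx":0.0261,"ty":-0.0165,"tz":0,"rx":0,"ry":0,"rz":-0.114,"claw":1},{"tx":0.0261,"ty":-0.0165,"tz":0,"rx":0,"ry":0,"rz":-0.114,"claw":1},{"tx":0,"ty":0,"tz":0,"rx":0,"ry":0,"rz":0,"claw":1}]' >/dev/null
python3 -m creep '[{"tx":0,"ty":0,"tz":0.01,"rx":0,"ry":0,"rz":0,"claw":1},{"tx":0,"ty":0,"tz":0,"rx":0,"ry":0,"rz":0,"claw":1},{"tx":0,"ty":0,"tz":0,"rx":0,"ry":0,"rz":0,"claw":1},{"tx":0,"ty":0,"tz":0,"rx":0,"ry":0,"rz":0,"claw":1}]' | grep -E "pos|ft|op|fi"
python3 -c "
from h import *
arc(.6038,.0102,.0335,82.8)"
```

```text
position: [0.6012, 0.0112, 0.074]
ft_force: [0.0, -0.2, -1.8]
opening: 0.0598
finger_force: 30.0
n 2 t [-0.0003  0.0014  0.0203] r [-0.0005  0.0001 -0.0017] | now [0.6012 0.0112 0.074 ] yaw 82.6 open 0.0598 t 23.3 F [ 0.  -0.2 -1.8] j6 0.03
```

```bash

python3 -m creep '[{"tx":-0.0006,"ty":0.0027,"tz":0.01,"rx":0,"ry":0,"rz":-0.003,"claw":1},{"tx":0,"ty":0,"tz":0.012,"rx":0,"ry":0,"rz":0,"claw":1},{"tx":0,"ty":0,"tz":0,"rx":0,"ry":0,"rz":0,"claw":1},{"tx":0,"ty":0,"tz":0,"rx":0,"ry":0,"rz":0,"claw":1}]' >/dev/null
python3 -c "
from h import *
arc(.6038,.0102,.0335,82.8)"
python3 -m creep '[{"tx":0,"ty":0,"tz":0.005,"rx":0,"ry":0,"rz":0,"claw":1},{"tx":0,"ty":0,"tz":0.005,"rx":0,"ry":0,"rz":0,"claw":1},{"tx":0,"ty":0,"tz":0.004,"rx":0,"ry":0,"rz":0,"claw":1},{"tx":0,"ty":0,"tz":0,"rx":0,"ry":0,"rz":0,"claw":1}]' | grep -E "pos|ft|op|fi"
python3 -m creep '[{"tx":0,"ty":0,"tz":0.003,"rx":0,"ry":0,"rz":0,"claw":1},{"tx":0,"ty":0,"tz":0,"rx":0,"ry":0,"rz":0,"claw":1},{"tx":0,"ty":0,"tz":0,"rx":0,"ry":0,"rz":0,"claw":1}]' | grep -E "pos|ft|op|fi"
```

```text
n 1 t [-0.0008  0.0012  0.0179] r [-0.0029  0.      0.0008] | now [0.6028 0.0112 0.0514] yaw 82.8 open 0.0594 t 23.6 F [-0.2 -0.2 -2.6] j6 0.03
position: [0.6032, 0.0116, 0.038]
ft_force: [-0.6, 0.3, -2.5]
opening: 0.0598
finger_force: 30.0
position: [0.6039, 0.0115, 0.0359]
ft_force: [0.4, -0.2, -3.0]
opening: 0.0598
finger_force: 30.0
```

```bash

python3 -m creep '[{"tx":-0.001,"ty":0,"tz":0.001,"rx":0,"ry":0,"rz":0,"claw":1},{"tx":0,"ty":0,"tz":0.001,"rx":0,"ry":0,"rz":0,"claw":1},{"tx":0,"ty":0,"tz":0,"rx":0,"ry":0,"rz":0,"claw":1},{"tx":0,"ty":0,"tz":0,"rx":0,"ry":0,"rz":0,"claw":1}]' | grep -E "pos|ft|op|fi"
python3 -m creep '[{"tx":0,"ty":0,"tz":0.001,"rx":0,"ry":0,"rz":0,"claw":1},{"tx":0,"ty":0,"tz":0,"rx":0,"ry":0,"rz":0,"claw":1},{"tx":0,"ty":0,"tz":0,"rx":0,"ry":0,"rz":0,"claw":1}]' | grep -E "pos|ft|op|fi"
```

```text
position: [0.6038, 0.0104, 0.0339]
ft_force: [0.5, 0.5, -2.2]
opening: 0.06
finger_force: 30.0
position: [0.6038, 0.0104, 0.0337]
ft_force: [-1.5, 0.4, 5.0]
opening: 0.0596
finger_force: 30.0
```

```bash

python3 -m creep '[{"tx":0,"ty":0,"tz":0,"rx":0,"ry":0,"rz":0,"claw":-0.8},{"tx":0,"ty":0,"tz":0,"rx":0,"ry":0,"rz":0,"claw":-0.8},{"tx":0,"ty":0,"tz":0,"rx":0,"ry":0,"rz":0,"claw":-0.8},{"tx":0,"ty":0,"tz":-0.04,"rx":0,"ry":0,"rz":0,"claw":-0.8},{"tx":0,"ty":0,"tz":-0.04,"rx":0,"ry":0,"rz":0,"claw":-0.8}]' |grep -E "pos|op"
python3 -c "
from h import *
arc(.526,.172,.25,180)"
```

```text
position: [0.6013, 0.0106, 0.1112]
opening: 0.0791
n 15 t [ 0.0131  0.003  -0.0093] r [-0.0003 -0.0004 -0.113 ] | now [0.6013 0.0106 0.1112] yaw 82.9 open 0.0791 t 25.2 F [ 1.6  0.7 -0.5] j6 0.03
```

```bash

python3 -m creep '[{"tx":0.0131,"ty":0.003,"tz":-0.0093,"rx":0,"ry":0,"rz":-0.113,"claw":-0.8},{"tx":0.0131,"ty":0.003,"tz":-0.0093,"rx":0,"ry":0,"rz":-0.113,"claw":-0.8},{"tx":0.0131,"ty":0.003,"tz":-0.0093,"rx":0,"ry":0,"rz":-0.113,"claw":-0.8},{"tx":0.0131,"ty":0.003,"tz":-0.0093,"rx":0,"ry":0,"rz":-0.113,"claw":-0.8},{"tx":0.0131,"ty":0.003,"tz":-0.0093,"rx":0,"ry":0,"rz":-0.113,"claw":-0.8}]' >/dev/null
python3 -m creep '[{"tx":0.0131,"ty":0.003,"tz":-0.0093,"rx":0,"ry":0,"rz":-0.113,"claw":-0.8},{"tx":0.0131,"ty":0.003,"tz":-0.0093,"rx":0,"ry":0,"rz":-0.113,"claw":-0.8},{"tx":0.0131,"ty":0.003,"tz":-0.0093,"rx":0,"ry":0,"rz":-0.113,"claw":-0.8},{"tx":0.0131,"ty":0.003,"tz":-0.0093,"rx":0,"ry":0,"rz":-0.113,"claw":-0.8},{"tx":0.0131,"ty":0.003,"tz":-0.0093,"rx":0,"ry":0,"rz":-0.113,"claw":-0.8}]' >/dev/null
python3 -m creep '[{"tx":0.0131,"ty":0.003,"tz":-0.0093,"rx":0,"ry":0,"rz":-0.113,"claw":-0.8},{"tx":0.0131,"ty":0.003,"tz":-0.0093,"rx":0,"ry":0,"rz":-0.113,"claw":-0.8},{"tx":0.0131,"ty":0.003,"tz":-0.0093,"rx":0,"ry":0,"rz":-0.113,"claw":-0.8},{"tx":0.0131,"ty":0.003,"tz":-0.0093,"rx":0,"ry":0,"rz":-0.113,"claw":-0.8},{"tx":0.0131,"ty":0.003,"tz":-0.0093,"rx":0,"ry":0,"rz":-0.113,"claw":-0.8}]' >/dev/null
python3 -m creep '[{"tx":0,"ty":0,"tz":0,"rx":0,"ry":0,"rz":0,"claw":-0.8},{"tx":0,"ty":0,"tz":0,"rx":0,"ry":0,"rz":0,"claw":-0.8},{"tx":0,"ty":0,"tz":0,"rx":0,"ry":0,"rz":0,"claw":-0.8}]' | grep -E "pos"
python3 -c "
from h import *
module((.456,.172));arc(.456,.172,.03,180)"
```

```text
position: [0.528, 0.1715, 0.252]
outer [0.46228445 0.17662057] 179.77818298339844 (134.4, 60.0) [235  49  49 109] -2.2
inner [0.46196414 0.17640308] 179.81604766845703 (126.9, 52.0) [239  52  41 103] -2.5
n 7 t [0.0103 0.0001 0.0317] r [-0.     -0.     -0.0004] | now [0.5281 0.1714 0.2518] yaw 179.8 open 0.0788 t 26.8 F [ 0.1 -0.5 -0.1] j6 -1.38
```

```bash
python3 -c "
from h import *
arc(.462,.1765,.03,179.8)"
```

```text
n 7 t [0.0094 0.0007 0.0317] r [-0.     -0.      0.0001] | now [0.5281 0.1714 0.2518] yaw 179.8 open 0.0788 t 26.8 F [ 0.1 -0.5 -0.1] j6 -1.38
```

```bash

python3 -m creep '[{"tx":0.0094,"ty":0.0007,"tz":0.0317,"rx":0,"ry":0,"rz":0,"claw":-0.8},{"tx":0.0094,"ty":0.0007,"tz":0.0317,"rx":0,"ry":0,"rz":0,"claw":-0.8},{"tx":0.0094,"ty":0.0007,"tz":0.0317,"rx":0,"ry":0,"rz":0,"claw":-0.8},{"tx":0.0094,"ty":0.0007,"tz":0.0317,"rx":0,"ry":0,"rz":0,"claw":-0.8},{"tx":0.0094,"ty":0.0007,"tz":0.0317,"rx":0,"ry":0,"rz":0,"claw":-0.8}]' >/dev/null
python3 -m creep '[{"tx":0.0094,"ty":0.0007,"tz":0.0317,"rx":0,"ry":0,"rz":0,"claw":-0.8},{"tx":0.0094,"ty":0.0007,"tz":0.0317,"rx":0,"ry":0,"rz":0,"claw":-0.8},{"tx":0,"ty":0,"tz":0,"rx":0,"ry":0,"rz":0,"claw":-0.8},{"tx":0,"ty":0,"tz":0,"rx":0,"ry":0,"rz":0,"claw":-0.8},{"tx":0,"ty":0,"tz":0,"rx":0,"ry":0,"rz":0,"claw":-0.8}]' >/dev/null
python3 -c "
from h import *
arc(.462,.1765,-.0098,179.8)"
```

```text
n 2 t [ 0.0008 -0.0001  0.0205] r [0.0002 0.0008 0.0012] | now [0.4636 0.1767 0.0313] yaw 179.9 open 0.079 t 27.6 F [-0.1 -0.2  0.4] j6 -1.34
```

```bash

python3 -m creep '[{"tx":0.0008,"ty":0,"tz":0.021,"rx":0,"ry":0,"rz":0,"claw":-0.8},{"tx":0.0008,"ty":0,"tz":0.02,"rx":0,"ry":0,"rz":0,"claw":-0.8},{"tx":0,"ty":0,"tz":0,"rx":0,"ry":0,"rz":0,"claw":-0.8},{"tx":0,"ty":0,"tz":0,"rx":0,"ry":0,"rz":0,"claw":1},{"tx":0,"ty":0,"tz":0,"rx":0,"ry":0,"rz":0,"claw":1}]' | grep -E "pos|ft"
python3 -m creep '[{"tx":0,"ty":0,"tz":0,"rx":0,"ry":0,"rz":0,"claw":1},{"tx":0,"ty":0,"tz":0,"rx":0,"ry":0,"rz":0,"claw":1},{"tx":0,"ty":0,"tz":0,"rx":0,"ry":0,"rz":0,"claw":1},{"tx":0,"ty":0,"tz":0,"rx":0,"ry":0,"rz":0,"claw":1},{"tx":0,"ty":0,"tz":0,"rx":0,"ry":0,"rz":0,"claw":1}]' 
python3 -m creep '[{"tx":0,"ty":0,"tz":-0.02,"rx":0,"ry":0,"rz":0,"claw":1},{"tx":0,"ty":0,"tz":-0.03,"rx":0,"ry":0,"rz":0,"claw":1},{"tx":0,"ty":0,"tz":-0.035,"rx":0,"ry":0,"rz":0,"claw":1},{"tx":0,"ty":0,"tz":-0.035,"rx":0,"ry":0,"rz":0,"claw":1},{"tx":0,"ty":0,"tz":0,"rx":0,"ry":0,"rz":0,"claw":1}]' | grep -E "pos|ft|op|fi"
python3 -c "
from h import *
arc(.6045,.0100,.095,82.8)"
```

```text
position: [0.4621, 0.177, -0.0089]
ft_force: [-0.4, -0.2, 0.1]
time: 28.43
position: [0.4618, 0.1769, -0.009]
tcp_rot: [0.0, 3.138, 0.001]
ft_force: [-0.8, -1.2, 7.6]
opening: 0.06
finger_force: 30.0
position: [0.4645, 0.1778, 0.1158]
ft_force: [2.6, 0.5, -0.8]
opening: 0.0596
finger_force: 30.0
n 15 t [-0.0164 -0.0014  0.0015] r [0.0007 0.0004 0.1131] | now [0.4645 0.1778 0.1158] yaw -180.0 open 0.0596 t 28.9 F [ 2.6  0.5 -0.8] j6 -1.34
```

```bash

python3 -m creep '[{"tx":-0.0164,"ty":-0.0014,"tz":0.001,"rx":0,"ry":0,"rz":0.113,"claw":1},{"tx":-0.0164,"ty":-0.0014,"tz":0.001,"rx":0,"ry":0,"rz":0.113,"claw":1},{"tx":-0.0164,"ty":-0.0014,"tz":0.001,"rx":0,"ry":0,"rz":0.113,"claw":1},{"tx":-0.0164,"ty":-0.0014,"tz":0.001,"rx":0,"ry":0,"rz":0.113,"claw":1},{"tx":-0.0164,"ty":-0.0014,"tz":0.001,"rx":0,"ry":0,"rz":0.113,"claw":1}]' >/dev/null
python3 -m creep '[{"tx":-0.0164,"ty":-0.0014,"tz":0.001,"rx":0,"ry":0,"rz":0.113,"claw":1},{"tx":-0.0164,"ty":-0.0014,"tz":0.001,"rx":0,"ry":0,"rz":0.113,"claw":1},{"tx":-0.0164,"ty":-0.0014,"tz":0.001,"rx":0,"ry":0,"rz":0.113,"claw":1},{"tx":-0.0164,"ty":-0.0014,"tz":0.001,"rx":0,"ry":0,"rz":0.113,"claw":1},{"tx":-0.0164,"ty":-0.0014,"tz":0.001,"rx":0,"ry":0,"rz":0.113,"claw":1}]' >/dev/null
python3 -m creep '[{"tx":-0.0164,"ty":-0.0014,"tz":0.001,"rx":0,"ry":0,"rz":0.113,"claw":1},{"tx":-0.0164,"ty":-0.0014,"tz":0.001,"rx":0,"ry":0,"rz":0.113,"claw":1},{"tx":-0.0164,"ty":-0.0014,"tz":0.001,"rx":0,"ry":0,"rz":0.113,"claw":1},{"tx":-0.0164,"ty":-0.0014,"tz":0.001,"rx":0,"ry":0,"rz":0.113,"claw":1},{"tx":-0.0164,"ty":-0.0014,"tz":0.001,"rx":0,"ry":0,"rz":0.113,"claw":1}]' >/dev/null
python3 -m creep '[{"tx":0,"ty":0,"tz":0,"rx":0,"ry":0,"rz":0,"claw":1},{"tx":0,"ty":0,"tz":0,"rx":0,"ry":0,"rz":0,"claw":1},{"tx":0,"ty":0,"tz":0,"rx":0,"ry":0,"rz":0,"claw":1},{"tx":0,"ty":0,"tz":0,"rx":0,"ry":0,"rz":0,"claw":1}]' | grep -E "pos|ft|op|fi"
python3 -c "
from h import *
arc(.6038,.0102,.07,82.8)"
```

```text
position: [0.5999, 0.0096, 0.0945]
ft_force: [0.2, -0.0, -2.1]
opening: 0.0596
finger_force: 30.0
n 1 t [0.001  0.0038 0.0245] r [-0.0002 -0.0005  0.0038] | now [0.5999 0.0096 0.0945] yaw 83.0 open 0.0596 t 30.4 F [ 0.2 -0.  -2.1] j6 0.02
```

```bash

python3 -m creep '[{"tx":0.001,"ty":0.0038,"tz":0.012,"rx":0,"ry":0,"rz":0.004,"claw":1},{"tx":0,"ty":0,"tz":0.008,"rx":0,"ry":0,"rz":0,"claw":1},{"tx":0,"ty":0,"tz":0,"rx":0,"ry":0,"rz":0,"claw":1},{"tx":0,"ty":0,"tz":0,"rx":0,"ry":0,"rz":0,"claw":1},{"tx":0,"ty":0,"tz":0,"rx":0,"ry":0,"rz":0,"claw":1}]' >/dev/null
python3 -c "
from h import *
arc(.6038,.0102,.0573,82.8)"
```

```text
n 1 t [0.0007 0.0001 0.0167] r [-0.0009 -0.0001 -0.002 ] | now [0.6036 0.0095 0.074 ] yaw 82.7 open 0.0599 t 30.9 F [-0.2  0.8 -0.8] j6 0.03
```

```bash

python3 -m creep '[{"tx":0.0006,"ty":0,"tz":0.005,"rx":0,"ry":0,"rz":-0.001,"claw":1},{"tx":0,"ty":0,"tz":0.005,"rx":0,"ry":0,"rz":0,"claw":1},{"tx":0,"ty":0,"tz":0.005,"rx":0,"ry":0,"rz":0,"claw":1},{"tx":0,"ty":0,"tz":0,"rx":0,"ry":0,"rz":0,"claw":1},{"tx":0,"ty":0,"tz":0,"rx":0,"ry":0,"rz":0,"claw":1}]' | grep -E "pos|ft|op|fi"
python3 -m creep '[{"tx":0,"ty":0,"tz":0.001,"rx":0,"ry":0,"rz":0,"claw":1},{"tx":0,"ty":0,"tz":0.001,"rx":0,"ry":0,"rz":0,"claw":1},{"tx":0,"ty":0,"tz":0,"rx":0,"ry":0,"rz":0,"claw":1},{"tx":0,"ty":0,"tz":0,"rx":0,"ry":0,"rz":0,"claw":1}]' | grep -E "pos|ft|op|fi"
```

```text
position: [0.6038, 0.0095, 0.0592]
ft_force: [-0.0, -1.4, -2.0]
opening: 0.0598
finger_force: 30.0
position: [0.6041, 0.0094, 0.0579]
ft_force: [-2.0, -3.8, 3.2]
opening: 0.0599
finger_force: 30.0
```

```bash

python3 -m creep '[{"tx":-0.0008,"ty":0,"tz":0,"rx":0,"ry":0,"rz":0,"claw":1},{"tx":0,"ty":0,"tz":0,"rx":0,"ry":0,"rz":0,"claw":1},{"tx":0,"ty":0,"tz":0,"rx":0,"ry":0,"rz":0,"claw":1}]' | grep -E "pos|ft|op|fi"
python3 -m creep '[{"tx":0,"ty":0,"tz":0.001,"rx":0,"ry":0,"rz":0,"claw":1},{"tx":0,"ty":0,"tz":0,"rx":0,"ry":0,"rz":0,"claw":1},{"tx":0,"ty":0,"tz":0,"rx":0,"ry":0,"rz":0,"claw":1}]' | grep -E "pos|ft|op|fi"
```

```text
position: [0.6041, 0.009, 0.0577]
ft_force: [-1.4, -2.7, 3.2]
opening: 0.0599
finger_force: 30.0
position: [0.6042, 0.0089, 0.0575]
ft_force: [-2.6, -1.7, 11.0]
opening: 0.0598
finger_force: 30.0
```

```bash

python3 -m creep '[{"tx":0,"ty":0,"tz":0,"rx":0,"ry":0,"rz":0,"claw":-0.8},{"tx":0,"ty":0,"tz":0,"rx":0,"ry":0,"rz":0,"claw":-0.8},{"tx":0,"ty":0,"tz":0,"rx":0,"ry":0,"rz":0,"claw":-0.8},{"tx":0,"ty":0,"tz":-0.04,"rx":0,"ry":0,"rz":0,"claw":-0.8},{"tx":-0.02,"ty":0,"tz":-0.035,"rx":0,"ry":0,"rz":0,"claw":-0.8}]' |grep -E "pos|op"
python3 -m creep '[{"tx":-0.02,"ty":0,"tz":-0.035,"rx":0,"ry":0,"rz":0,"claw":-0.8},{"tx":-0.02,"ty":0,"tz":-0.035,"rx":0,"ry":0,"rz":0,"claw":-0.8},{"tx":-0.01,"ty":0,"tz":-0.035,"rx":0,"ry":0,"rz":0,"claw":-0.8},{"tx":0,"ty":0,"tz":0,"rx":0,"ry":0,"rz":0,"claw":-0.8},{"tx":0,"ty":0,"tz":0,"rx":0,"ry":0,"rz":0,"claw":-0.8}]' |grep -E "pos|op"
python3 - <<'E'
from h import *
c=cam("wrist");g=cv2.cvtColor(c["color"],cv2.COLOR_RGB2HSV);w=((g[...,2]>205)&(g[...,1]<60)).astype(np.uint8);w[208:]=0
cs,hi=cv2.findContours(w,cv2.RETR_CCOMP,cv2.CHAIN_APPROX_NONE);m=np.zeros_like(w)
for k,hh in zip(cs,hi[0]):
    if hh[3]>=0 and cv2.contourArea(k)>500:cv2.drawContours(m,[k],-1,1,-1)
print("inner top",*rect(c,m,(.604,.01),.090,300))
c=cam("top")
for p in[((196,173)),((181,225)),((265,225))]:print(ray(c,[p],.024)[0].round(3))
g=cv2.cvtColor(c["color"],cv2.COLOR_RGB2HSV);w=((g[...,2]>190)&(g[...,1]<40)).astype(np.uint8);w[:110]=0;w[250:]=0
for q in((.631,.267),(.417,.321),(.42,-.018)):print(rect(c,w,q,.024,30))
cv2.imwrite("pics/top2.png",c["color"][:,:,::-1])
arc(.56,.267,.25,0)
E
```

```text
position: [0.5995, -0.0078, 0.1301]
opening: 0.079
position: [0.5966, -0.061, 0.2386]
opening: 0.079
inner top [0.60640448 0.01136898] 82.64512634277344 (126.2, 51.4) [228  35  52 128] -2.2
[0.631 0.267 0.024]
[0.417 0.321 0.024]
[ 0.422 -0.018  0.024]
(array([0.63177307, 0.26657745]), -4.594825744628906, (135.7, 61.2), array([187, 157,  18,  33], dtype=int32), 2.3)
(array([0.4190842 , 0.32437631]), 176.1764373779297, (135.6, 61.4), array([172, 208,  18,  34], dtype=int32), -2.3)
(array([ 0.5592688 , -0.02846347]), -97.52474212646484, (75.1, 14.5), array([259, 189,  19,   6], dtype=int32), 1.3)
n 13 t [ 0.0172 -0.0216 -0.0011] r [-2.00e-04  1.00e-04  1.11e-01] | now [ 0.5942 -0.0598  0.2353] yaw 82.7 open 0.0792 t 33.0 F [-0.5 -0.2  0.3] j6 -0.09
```

```bash
python3 -c "
from h import *
arc(.562,.272,.25,-4.6)"
```

```text
n 13 t [ 0.017  -0.0226 -0.0011] r [-2.000e-04  1.000e-04  1.172e-01] | now [ 0.5942 -0.0598  0.2353] yaw 82.7 open 0.0792 t 33.0 F [-0.5 -0.2  0.3] j6 -0.09
```

```bash

python3 -m creep '[{"tx":0.017,"ty":-0.0226,"tz":-0.001,"rx":0,"ry":0,"rz":0.117,"claw":-0.8},{"tx":0.017,"ty":-0.0226,"tz":-0.001,"rx":0,"ry":0,"rz":0.117,"claw":-0.8},{"tx":0.017,"ty":-0.0226,"tz":-0.001,"rx":0,"ry":0,"rz":0.117,"claw":-0.8},{"tx":0.017,"ty":-0.0226,"tz":-0.001,"rx":0,"ry":0,"rz":0.117,"claw":-0.8},{"tx":0.017,"ty":-0.0226,"tz":-0.001,"rx":0,"ry":0,"rz":0.117,"claw":-0.8}]' >/dev/null
python3 -m creep '[{"tx":0.017,"ty":-0.0226,"tz":-0.001,"rx":0,"ry":0,"rz":0.117,"claw":-0.8},{"tx":0.017,"ty":-0.0226,"tz":-0.001,"rx":0,"ry":0,"rz":0.117,"claw":-0.8},{"tx":0.017,"ty":-0.0226,"tz":-0.001,"rx":0,"ry":0,"rz":0.117,"claw":-0.8},{"tx":0.017,"ty":-0.0226,"tz":-0.001,"rx":0,"ry":0,"rz":0.117,"claw":-0.8},{"tx":0.017,"ty":-0.0226,"tz":-0.001,"rx":0,"ry":0,"rz":0.117,"claw":-0.8}]' >/dev/null
python3 -m creep '[{"tx":0.017,"ty":-0.0226,"tz":-0.001,"rx":0,"ry":0,"rz":0.117,"claw":-0.8},{"tx":0.017,"ty":-0.0226,"tz":-0.001,"rx":0,"ry":0,"rz":0.117,"claw":-0.8},{"tx":0.017,"ty":-0.0226,"tz":-0.001,"rx":0,"ry":0,"rz":0.117,"claw":-0.8},{"tx":0,"ty":0,"tz":0,"rx":0,"ry":0,"rz":0,"claw":-0.8},{"tx":0,"ty":0,"tz":0,"rx":0,"ry":0,"rz":0,"claw":-0.8}]' >/dev/null
python3 -m creep '[{"tx":0,"ty":0,"tz":0,"rx":0,"ry":0,"rz":0,"claw":-0.8},{"tx":0,"ty":0,"tz":0,"rx":0,"ry":0,"rz":0,"claw":-0.8}]' | grep -E "pos"
python3 -c "
from h import *
module((.632,.267));arc(.632,.267,.03,-4.6)"
```

```text
position: [0.5614, 0.2706, 0.2482]
outer [0.63465814 0.26720551] -4.5304718017578125 (135.0, 59.9) [231  45  49 111] 2.6
inner [0.63443384 0.26739362] -4.497154235839844 (126.4, 51.8) [234  49  42 104] 2.2
n 7 t [ 0.0101 -0.0003  0.0312] r [0.0001 0.0003 0.0005] | now [0.5617 0.2705 0.2487] yaw -4.4 open 0.079 t 34.5 F [ 0.3 -0.1 -0.1] j6 1.99
```

```bash

python3 -m creep '[{"tx":0.0105,"ty":-0.0003,"tz":0.0312,"rx":0,"ry":0,"rz":0,"claw":-0.8},{"tx":0.0105,"ty":-0.0003,"tz":0.0312,"rx":0,"ry":0,"rz":0,"claw":-0.8},{"tx":0.0105,"ty":-0.0003,"tz":0.0312,"rx":0,"ry":0,"rz":0,"claw":-0.8},{"tx":0.0105,"ty":-0.0003,"tz":0.0312,"rx":0,"ry":0,"rz":0,"claw":-0.8},{"tx":0.0105,"ty":-0.0003,"tz":0.0312,"rx":0,"ry":0,"rz":0,"claw":-0.8}]' >/dev/null
python3 -m creep '[{"tx":0.0105,"ty":-0.0003,"tz":0.0312,"rx":0,"ry":0,"rz":0,"claw":-0.8},{"tx":0.0105,"ty":-0.0003,"tz":0.0312,"rx":0,"ry":0,"rz":0,"claw":-0.8},{"tx":0,"ty":0,"tz":0,"rx":0,"ry":0,"rz":0,"claw":-0.8},{"tx":0,"ty":0,"tz":0,"rx":0,"ry":0,"rz":0,"claw":-0.8},{"tx":0,"ty":0,"tz":0,"rx":0,"ry":0,"rz":0,"claw":-0.8}]' >/dev/null
python3 -c "
from h import *
arc(.6345,.2673,-.0095,-4.5)"
```

```text
n 2 t [-0.001   0.0002  0.021 ] r [-0.0002 -0.0004  0.0004] | now [0.6364 0.2676 0.0325] yaw -4.5 open 0.0792 t 35.3 F [0.5 0.4 0.7] j6 1.95
```

```bash

python3 -m creep '[{"tx":-0.001,"ty":0,"tz":0.021,"rx":0,"ry":0,"rz":0,"claw":-0.8},{"tx":-0.0008,"ty":0,"tz":0.0205,"rx":0,"ry":0,"rz":0,"claw":-0.8},{"tx":0,"ty":0,"tz":0,"rx":0,"ry":0,"rz":0,"claw":-0.8},{"tx":0,"ty":0,"tz":0,"rx":0,"ry":0,"rz":0,"claw":1},{"tx":0,"ty":0,"tz":0,"rx":0,"ry":0,"rz":0,"claw":1}]' | grep -E "pos|ft"
python3 -m creep '[{"tx":0,"ty":0,"tz":0,"rx":0,"ry":0,"rz":0,"claw":1},{"tx":0,"ty":0,"tz":0,"rx":0,"ry":0,"rz":0,"claw":1},{"tx":0,"ty":0,"tz":0,"rx":0,"ry":0,"rz":0,"claw":1},{"tx":0,"ty":0,"tz":0,"rx":0,"ry":0,"rz":0,"claw":1},{"tx":0,"ty":0,"tz":0,"rx":0,"ry":0,"rz":0,"claw":1}]' 
python3 -m creep '[{"tx":0,"ty":0,"tz":-0.02,"rx":0,"ry":0,"rz":0,"claw":1},{"tx":0,"ty":0,"tz":-0.03,"rx":0,"ry":0,"rz":0,"claw":1},{"tx":0,"ty":0,"tz":-0.035,"rx":0,"ry":0,"rz":0,"claw":1},{"tx":0,"ty":0,"tz":-0.035,"rx":0,"ry":0,"rz":0,"claw":1},{"tx":0,"ty":0,"tz":-0.025,"rx":0,"ry":0,"rz":0,"claw":1}]' | grep -E "pos|ft|op|fi"
python3 -c "
from h import *
arc(.606,.0100,.12,82.8)"
```

```text
position: [0.6357, 0.2686, -0.0078]
ft_force: [0.5, -0.2, -0.3]
time: 36.17
position: [0.6359, 0.268, -0.008]
tcp_rot: [-3.139, 0.121, -0.005]
ft_force: [-1.4, -2.6, 7.2]
opening: 0.0599
finger_force: 30.0
position: [0.6355, 0.2686, 0.1384]
ft_force: [-0.1, 0.7, -2.2]
opening: 0.0595
finger_force: 30.0
n 13 t [-0.0149  0.0163  0.0014] r [ 1.000e-04 -3.000e-04 -1.171e-01] | now [0.6355 0.2686 0.1384] yaw -4.4 open 0.0595 t 36.6 F [-0.1  0.7 -2.2] j6 1.95
```

```bash

python3 -m creep '[{"tx":-0.0149,"ty":0.0163,"tz":0.001,"rx":0,"ry":0,"rz":-0.117,"claw":1},{"tx":-0.0149,"ty":0.0163,"tz":0.001,"rx":0,"ry":0,"rz":-0.117,"claw":1},{"tx":-0.0149,"ty":0.0163,"tz":0.001,"rx":0,"ry":0,"rz":-0.117,"claw":1},{"tx":-0.0149,"ty":0.0163,"tz":0.001,"rx":0,"ry":0,"rz":-0.117,"claw":1},{"tx":-0.0149,"ty":0.0163,"tz":0.001,"rx":0,"ry":0,"rz":-0.117,"claw":1}]' >/dev/null
python3 -m creep '[{"tx":-0.0149,"ty":0.0163,"tz":0.001,"rx":0,"ry":0,"rz":-0.117,"claw":1},{"tx":-0.0149,"ty":0.0163,"tz":0.001,"rx":0,"ry":0,"rz":-0.117,"claw":1},{"tx":-0.0149,"ty":0.0163,"tz":0.001,"rx":0,"ry":0,"rz":-0.117,"claw":1},{"tx":-0.0149,"ty":0.0163,"tz":0.001,"rx":0,"ry":0,"rz":-0.117,"claw":1},{"tx":-0.0149,"ty":0.0163,"tz":0.001,"rx":0,"ry":0,"rz":-0.117,"claw":1}]' >/dev/null
python3 -m creep '[{"tx":-0.0149,"ty":0.0163,"tz":0.001,"rx":0,"ry":0,"rz":-0.117,"claw":1},{"tx":-0.0149,"ty":0.0163,"tz":0.001,"rx":0,"ry":0,"rz":-0.117,"claw":1},{"tx":-0.0149,"ty":0.0163,"tz":0.001,"rx":0,"ry":0,"rz":-0.117,"claw":1},{"tx":0,"ty":0,"tz":0,"rx":0,"ry":0,"rz":0,"claw":1},{"tx":0,"ty":0,"tz":0,"rx":0,"ry":0,"rz":0,"claw":1}]' >/dev/null
python3 -m creep '[{"tx":0,"ty":0,"tz":0,"rx":0,"ry":0,"rz":0,"claw":1},{"tx":0,"ty":0,"tz":0,"rx":0,"ry":0,"rz":0,"claw":1},{"tx":0,"ty":0,"tz":0,"rx":0,"ry":0,"rz":0,"claw":1}]' | grep -E "pos|ft|op|fi"
python3 -c "
from h import *
arc(.6042,.0112,.1,82.8)"
```

```text
position: [0.6037, 0.0104, 0.1217]
ft_force: [-0.3, 0.4, -2.2]
opening: 0.0597
finger_force: 30.0
n 1 t [0.0008 0.0004 0.0217] r [-0.0005 -0.0003 -0.0014] | now [0.6037 0.0104 0.1217] yaw 82.7 open 0.0597 t 38.1 F [-0.3  0.4 -2.2] j6 0.03
```

```bash

python3 -m creep '[{"tx":0.0008,"ty":0.0004,"tz":0.014,"rx":0,"ry":0,"rz":-0.001,"claw":1},{"tx":0,"ty":0,"tz":0.01,"rx":0,"ry":0,"rz":0,"claw":1},{"tx":0,"ty":0,"tz":0,"rx":0,"ry":0,"rz":0,"claw":1},{"tx":0,"ty":0,"tz":0,"rx":0,"ry":0,"rz":0,"claw":1},{"tx":0,"ty":0,"tz":0,"rx":0,"ry":0,"rz":0,"claw":1}]' >/dev/null
python3 -c "
from h import *
arc(.6042,.0112,.082,82.8)"
python3 -m creep '[{"tx":0,"ty":0,"tz":0.005,"rx":0,"ry":0,"rz":0,"claw":1},{"tx":0,"ty":0,"tz":0.005,"rx":0,"ry":0,"rz":0,"claw":1},{"tx":0,"ty":0,"tz":0.003,"rx":0,"ry":0,"rz":0,"claw":1},{"tx":0,"ty":0,"tz":0,"rx":0,"ry":0,"rz":0,"claw":1},{"tx":0,"ty":0,"tz":0,"rx":0,"ry":0,"rz":0,"claw":1}]' | grep -E "pos|ft|op|fi"
```

```text
n 1 t [ 0.0007 -0.0006  0.0156] r [-0.0004 -0.0001 -0.0004] | now [0.6047 0.0104 0.0976] yaw 82.8 open 0.0597 t 38.5 F [ 0.  -0.3 -1.4] j6 0.03
position: [0.6048, 0.0102, 0.0845]
ft_force: [0.1, 0.8, -2.3]
opening: 0.06
finger_force: 30.0
```

```bash

python3 -m creep '[{"tx":0.0006,"ty":-0.0004,"tz":0.001,"rx":0,"ry":0,"rz":0,"claw":1},{"tx":0,"ty":0,"tz":0.001,"rx":0,"ry":0,"rz":0,"claw":1},{"tx":0,"ty":0,"tz":0,"rx":0,"ry":0,"rz":0,"claw":1},{"tx":0,"ty":0,"tz":0,"rx":0,"ry":0,"rz":0,"claw":1}]' | grep -E "pos|ft|op|fi"
python3 -m creep '[{"tx":0,"ty":0,"tz":0.001,"rx":0,"ry":0,"rz":0,"claw":1},{"tx":0,"ty":0,"tz":0,"rx":0,"ry":0,"rz":0,"claw":1},{"tx":0,"ty":0,"tz":0,"rx":0,"ry":0,"rz":0,"claw":1}]' | grep -E "pos|ft|op|fi"
```

```text
position: [0.6047, 0.011, 0.0827]
ft_force: [-0.4, 1.5, -0.2]
opening: 0.0594
finger_force: 30.0
position: [0.6048, 0.0111, 0.0822]
ft_force: [-1.2, 2.1, 5.2]
opening: 0.0601
finger_force: 30.0
```

```bash

python3 -m creep '[{"tx":0,"ty":0,"tz":0,"rx":0,"ry":0,"rz":0,"claw":-0.8},{"tx":0,"ty":0,"tz":0,"rx":0,"ry":0,"rz":0,"claw":-0.8},{"tx":0,"ty":0,"tz":0,"rx":0,"ry":0,"rz":0,"claw":-0.8},{"tx":0,"ty":0,"tz":-0.04,"rx":0,"ry":0,"rz":0,"claw":-0.8},{"tx":0,"ty":0,"tz":-0.04,"rx":0,"ry":0,"rz":0,"claw":-0.8}]' |grep -E "pos|op"
python3 -c "
from h import *
arc(.489,.3195,.25,176.2)"
```

```text
position: [0.6018, 0.0107, 0.1596]
opening: 0.0787
n 14 t [ 0.0253  0.0073 -0.0065] r [-0.0004 -0.0004 -0.1165] | now [0.6018 0.0107 0.1596] yaw 82.8 open 0.0787 t 39.9 F [ 0.9 -0.5  0.1] j6 0.03
```

```bash

python3 -m creep '[{"tx":0.0253,"ty":0.0073,"tz":-0.0065,"rx":0,"ry":0,"rz":-0.1165,"claw":-0.8},{"tx":0.0253,"ty":0.0073,"tz":-0.0065,"rx":0,"ry":0,"rz":-0.1165,"claw":-0.8},{"tx":0.0253,"ty":0.0073,"tz":-0.0065,"rx":0,"ry":0,"rz":-0.1165,"claw":-0.8},{"tx":0.0253,"ty":0.0073,"tz":-0.0065,"rx":0,"ry":0,"rz":-0.1165,"claw":-0.8},{"tx":0.0253,"ty":0.0073,"tz":-0.0065,"rx":0,"ry":0,"rz":-0.1165,"claw":-0.8}]' >/dev/null
python3 -m creep '[{"tx":0.0253,"ty":0.0073,"tz":-0.0065,"rx":0,"ry":0,"rz":-0.1165,"claw":-0.8},{"tx":0.0253,"ty":0.0073,"tz":-0.0065,"rx":0,"ry":0,"rz":-0.1165,"claw":-0.8},{"tx":0.0253,"ty":0.0073,"tz":-0.0065,"rx":0,"ry":0,"rz":-0.1165,"claw":-0.8},{"tx":0.0253,"ty":0.0073,"tz":-0.0065,"rx":0,"ry":0,"rz":-0.1165,"claw":-0.8},{"tx":0.0253,"ty":0.0073,"tz":-0.0065,"rx":0,"ry":0,"rz":-0.1165,"claw":-0.8}]' >/dev/null
python3 -m creep '[{"tx":0.0253,"ty":0.0073,"tz":-0.0065,"rx":0,"ry":0,"rz":-0.1165,"claw":-0.8},{"tx":0.0253,"ty":0.0073,"tz":-0.0065,"rx":0,"ry":0,"rz":-0.1165,"claw":-0.8},{"tx":0.0253,"ty":0.0073,"tz":-0.0065,"rx":0,"ry":0,"rz":-0.1165,"claw":-0.8},{"tx":0.0253,"ty":0.0073,"tz":-0.0065,"rx":0,"ry":0,"rz":-0.1165,"claw":-0.8},{"tx":0,"ty":0,"tz":0,"rx":0,"ry":0,"rz":0,"claw":-0.8}]' >/dev/null
python3 -m creep '[{"tx":0,"ty":0,"tz":0,"rx":0,"ry":0,"rz":0,"claw":-0.8},{"tx":0,"ty":0,"tz":0,"rx":0,"ry":0,"rz":0,"claw":-0.8},{"tx":0,"ty":0,"tz":0,"rx":0,"ry":0,"rz":0,"claw":-0.8}]' | grep -E "pos"
python3 -c "
from h import *
module((.419,.324));arc(.419,.324,.03,176.2)"
```

```text
position: [0.4924, 0.3195, 0.2522]
outer [0.41991531 0.32446548] 175.94324493408203 (134.6, 60.0) [231  43  49 110] -2.4
inner [0.42082272 0.32429773] 175.69960021972656 (127.4, 51.8) [235  47  41 104] -2.3
n 7 t [ 0.0105 -0.      0.0317] r [-0.0001 -0.     -0.0003] | now [0.4924 0.3194 0.2521] yaw 176.1 open 0.0791 t 41.5 F [ 0.5 -0.8 -0.5] j6 -1.04
```

```bash

python3 -m creep '[{"tx":0.0103,"ty":0,"tz":0.0317,"rx":0,"ry":0,"rz":0.0008,"claw":-0.8},{"tx":0.0103,"ty":0,"tz":0.0317,"rx":0,"ry":0,"rz":0.0008,"claw":-0.8},{"tx":0.0103,"ty":0,"tz":0.0317,"rx":0,"ry":0,"rz":0.0008,"claw":-0.8},{"tx":0.0103,"ty":0,"tz":0.0317,"rx":0,"ry":0,"rz":0.0008,"claw":-0.8},{"tx":0.0103,"ty":0,"tz":0.0317,"rx":0,"ry":0,"rz":0.0008,"claw":-0.8}]' >/dev/null
python3 -m creep '[{"tx":0.0103,"ty":0,"tz":0.0317,"rx":0,"ry":0,"rz":0,"claw":-0.8},{"tx":0.0103,"ty":0,"tz":0.0317,"rx":0,"ry":0,"rz":0,"claw":-0.8},{"tx":0,"ty":0,"tz":0,"rx":0,"ry":0,"rz":0,"claw":-0.8},{"tx":0,"ty":0,"tz":0,"rx":0,"ry":0,"rz":0,"claw":-0.8},{"tx":0,"ty":0,"tz":0,"rx":0,"ry":0,"rz":0,"claw":-0.8}]' >/dev/null
python3 -c "
from h import *
arc(.4205,.3243,-.0095,175.8)"
```

```text
n 2 t [ 0.0005 -0.0006  0.0206] r [0.0005 0.0008 0.0012] | now [0.4216 0.3255 0.0317] yaw 175.9 open 0.0794 t 42.3 F [-0.7 -0.3  0. ] j6 -0.97
```

```bash

python3 -m creep '[{"tx":0.0005,"ty":-0.0005,"tz":0.021,"rx":0,"ry":0,"rz":0.001,"claw":-0.8},{"tx":0.0005,"ty":-0.0005,"tz":0.02,"rx":0,"ry":0,"rz":0,"claw":-0.8},{"tx":0,"ty":0,"tz":0,"rx":0,"ry":0,"rz":0,"claw":-0.8},{"tx":0,"ty":0,"tz":0,"rx":0,"ry":0,"rz":0,"claw":1},{"tx":0,"ty":0,"tz":0,"rx":0,"ry":0,"rz":0,"claw":1}]' | grep -E "pos|ft"
python3 -m creep '[{"tx":0,"ty":0,"tz":0,"rx":0,"ry":0,"rz":0,"claw":1},{"tx":0,"ty":0,"tz":0,"rx":0,"ry":0,"rz":0,"claw":1},{"tx":0,"ty":0,"tz":0,"rx":0,"ry":0,"rz":0,"claw":1},{"tx":0,"ty":0,"tz":0,"rx":0,"ry":0,"rz":0,"claw":1},{"tx":0,"ty":0,"tz":0,"rx":0,"ry":0,"rz":0,"claw":1}]' 
python3 -m creep '[{"tx":0,"ty":0,"tz":-0.02,"rx":0,"ry":0,"rz":0,"claw":1},{"tx":0,"ty":0,"tz":-0.035,"rx":0,"ry":0,"rz":0,"claw":1},{"tx":0,"ty":0,"tz":-0.04,"rx":0,"ry":0,"rz":0,"claw":1},{"tx":0,"ty":0,"tz":-0.04,"rx":0,"ry":0,"rz":0,"claw":1},{"tx":0,"ty":0,"tz":-0.035,"rx":0,"ry":0,"rz":0,"claw":1}]' | grep -E "pos|ft|op|fi"
python3 -c "
from h import *
arc(.606,.0100,.145,82.8)"
```

```text
position: [0.4205, 0.3249, -0.0085]
ft_force: [0.1, -0.1, -0.1]
time: 43.13
position: [0.4201, 0.3247, -0.0086]
tcp_rot: [0.111, 3.137, 0.002]
ft_force: [1.0, -1.3, 8.2]
opening: 0.0599
finger_force: 30.0
position: [0.4185, 0.3242, 0.1627]
ft_force: [1.3, -0.9, -1.8]
opening: 0.0601
finger_force: 30.0
n 14 t [-0.0286 -0.006   0.0013] r [1.000e-04 0.000e+00 1.161e-01] | now [0.4185 0.3242 0.1627] yaw 175.9 open 0.0601 t 43.5 F [ 1.3 -0.9 -1.8] j6 -0.97
```

```bash

python3 -m creep '[{"tx":-0.0286,"ty":-0.006,"tz":0.001,"rx":0,"ry":0,"rz":0.116,"claw":1},{"tx":-0.0286,"ty":-0.006,"tz":0.001,"rx":0,"ry":0,"rz":0.116,"claw":1},{"tx":-0.0286,"ty":-0.006,"tz":0.001,"rx":0,"ry":0,"rz":0.116,"claw":1},{"tx":-0.0286,"ty":-0.006,"tz":0.001,"rx":0,"ry":0,"rz":0.116,"claw":1},{"tx":-0.0286,"ty":-0.006,"tz":0.001,"rx":0,"ry":0,"rz":0.116,"claw":1}]' >/dev/null
python3 -m creep '[{"tx":-0.0286,"ty":-0.006,"tz":0.001,"rx":0,"ry":0,"rz":0.116,"claw":1},{"tx":-0.0286,"ty":-0.006,"tz":0.001,"rx":0,"ry":0,"rz":0.116,"claw":1},{"tx":-0.0286,"ty":-0.006,"tz":0.001,"rx":0,"ry":0,"rz":0.116,"claw":1},{"tx":-0.0286,"ty":-0.006,"tz":0.001,"rx":0,"ry":0,"rz":0.116,"claw":1},{"tx":-0.0286,"ty":-0.006,"tz":0.001,"rx":0,"ry":0,"rz":0.116,"claw":1}]' >/dev/null
python3 -m creep '[{"tx":-0.0286,"ty":-0.006,"tz":0.001,"rx":0,"ry":0,"rz":0.116,"claw":1},{"tx":-0.0286,"ty":-0.006,"tz":0.001,"rx":0,"ry":0,"rz":0.116,"claw":1},{"tx":-0.0286,"ty":-0.006,"tz":0.001,"rx":0,"ry":0,"rz":0.116,"claw":1},{"tx":-0.0286,"ty":-0.006,"tz":0.001,"rx":0,"ry":0,"rz":0.116,"claw":1},{"tx":0,"ty":0,"tz":0,"rx":0,"ry":0,"rz":0,"claw":1}]' >/dev/null
python3 -m creep '[{"tx":0,"ty":0,"tz":0,"rx":0,"ry":0,"rz":0,"claw":1},{"tx":0,"ty":0,"tz":0,"rx":0,"ry":0,"rz":0,"claw":1},{"tx":0,"ty":0,"tz":0,"rx":0,"ry":0,"rz":0,"claw":1},{"tx":0,"ty":0,"tz":0,"rx":0,"ry":0,"rz":0,"claw":1}]' | grep -E "pos|ft|op|fi"
python3 -c "
from h import *
arc(.6042,.0104,.12,82.8)"
```

```text
position: [0.6065, 0.0114, 0.1458]
ft_force: [-0.4, 0.6, -2.7]
opening: 0.0596
finger_force: 30.0
n 1 t [-0.0013 -0.0021  0.0258] r [ 0.0002 -0.0004  0.0036] | now [0.6065 0.0114 0.1458] yaw 83.0 open 0.0596 t 45.1 F [-0.4  0.6 -2.7] j6 0.03
```

```bash

python3 -m creep '[{"tx":-0.0013,"ty":-0.0021,"tz":0.014,"rx":0,"ry":0,"rz":0.0035,"claw":1},{"tx":0,"ty":0,"tz":0.011,"rx":0,"ry":0,"rz":0,"claw":1},{"tx":0,"ty":0,"tz":0,"rx":0,"ry":0,"rz":0,"claw":1},{"tx":0,"ty":0,"tz":0,"rx":0,"ry":0,"rz":0,"claw":1},{"tx":0,"ty":0,"tz":0,"rx":0,"ry":0,"rz":0,"claw":1}]' >/dev/null
python3 -c "
from h import *
arc(.6042,.0105,.1054,82.8)"
python3 -m creep '[{"tx":0,"ty":0,"tz":0.005,"rx":0,"ry":0,"rz":0,"claw":1},{"tx":0,"ty":0,"tz":0.005,"rx":0,"ry":0,"rz":0,"claw":1},{"tx":0,"ty":0,"tz":0.003,"rx":0,"ry":0,"rz":0,"claw":1},{"tx":0,"ty":0,"tz":0,"rx":0,"ry":0,"rz":0,"claw":1},{"tx":0,"ty":0,"tz":0,"rx":0,"ry":0,"rz":0,"claw":1}]' | grep -E "pos|ft|op|fi"
```

```text
n 1 t [ 0.0009 -0.0001  0.0153] r [-0.0002 -0.0001 -0.0013] | now [0.6042 0.0096 0.1207] yaw 82.7 open 0.0597 t 45.5 F [ 1.   1.2 -1.6] j6 0.03
position: [0.604, 0.009, 0.1075]
ft_force: [-0.2, 0.0, -1.4]
opening: 0.0597
finger_force: 30.0
```

```bash

python3 -m creep '[{"tx":0.0013,"ty":0.0002,"tz":0.001,"rx":0,"ry":0,"rz":-0.001,"claw":1},{"tx":0,"ty":0,"tz":0.001,"rx":0,"ry":0,"rz":0,"claw":1},{"tx":0,"ty":0,"tz":0,"rx":0,"ry":0,"rz":0,"claw":1},{"tx":0,"ty":0,"tz":0,"rx":0,"ry":0,"rz":0,"claw":1}]' | grep -E "pos|ft|op|fi"
python3 -m creep '[{"tx":0,"ty":0,"tz":0.001,"rx":0,"ry":0,"rz":0,"claw":1},{"tx":0,"ty":0,"tz":0,"rx":0,"ry":0,"rz":0,"claw":1},{"tx":0,"ty":0,"tz":0,"rx":0,"ry":0,"rz":0,"claw":1}]' | grep -E "pos|ft|op|fi"
```

```text
position: [0.6045, 0.0099, 0.1061]
ft_force: [-1.5, -4.3, 3.6]
opening: 0.0595
finger_force: 30.0
position: [0.6046, 0.0098, 0.106]
ft_force: [-4.2, -4.8, 10.3]
opening: 0.0599
finger_force: 30.0
```

```bash

python3 -m creep '[{"tx":-0.0015,"ty":-0.0005,"tz":0,"rx":0,"ry":0,"rz":0,"claw":1},{"tx":0,"ty":0,"tz":0,"rx":0,"ry":0,"rz":0,"claw":1},{"tx":0,"ty":0,"tz":0,"rx":0,"ry":0,"rz":0,"claw":1}]' | grep -E "pos|ft"
python3 -m creep '[{"tx":0,"ty":0,"tz":0,"rx":0,"ry":0,"rz":0,"claw":-0.8},{"tx":0,"ty":0,"tz":0,"rx":0,"ry":0,"rz":0,"claw":-0.8},{"tx":0,"ty":0,"tz":0,"rx":0,"ry":0,"rz":0,"claw":-0.8},{"tx":0,"ty":0,"tz":-0.04,"rx":0,"ry":0,"rz":0,"claw":-0.8},{"tx":-0.02,"ty":0,"tz":-0.035,"rx":0,"ry":0,"rz":0,"claw":-0.8}]' |grep -E "pos|op"
python3 -m creep '[{"tx":-0.02,"ty":0,"tz":-0.035,"rx":0,"ry":0,"rz":0,"claw":-0.8},{"tx":-0.02,"ty":0,"tz":-0.035,"rx":0,"ry":0,"rz":0,"claw":-0.8},{"tx":-0.01,"ty":0,"tz":-0.035,"rx":0,"ry":0,"rz":0,"claw":-0.8},{"tx":0,"ty":0,"tz":0,"rx":0,"ry":0,"rz":0,"claw":-0.8},{"tx":0,"ty":0,"tz":0,"rx":0,"ry":0,"rz":0,"claw":-0.8}]' |grep -E "pos|op"
python3 -m creep '[{"tx":0,"ty":0,"tz":0,"rx":0,"ry":0,"rz":0,"claw":-0.8},{"tx":0,"ty":0,"tz":0,"rx":0,"ry":0,"rz":0,"claw":-0.8}]' |grep -E "pos|op"
python3 - <<'E'
from h import *
c=cam("wrist");g=cv2.cvtColor(c["color"],cv2.COLOR_RGB2HSV);w=((g[...,2]>205)&(g[...,1]<60)).astype(np.uint8);w[208:]=0
cs,hi=cv2.findContours(w,cv2.RETR_CCOMP,cv2.CHAIN_APPROX_NONE);m=np.zeros_like(w)
for k,hh in zip(cs,hi[0]):
    if hh[3]>=0 and cv2.contourArea(k)>500:cv2.drawContours(m,[k],-1,1,-1)
print("inner top",*rect(c,m,(.604,.01),.138,300))
d=cam("scene")
im=np.hstack([cv2.resize(c["color"],(512,384)),cv2.resize(d["color"][110:230,180:340],(512,384))])
cv2.imwrite("pics/st.png",cv2.resize(im,(800,300))[:,:,::-1])
arc(.66,-.27,.25,82.8)
E
```

```text
position: [0.6045, 0.009, 0.1055]
ft_force: [-1.3, -2.4, 6.9]
position: [0.5995, -0.0079, 0.1784]
opening: 0.079
position: [0.5964, -0.0611, 0.2869]
opening: 0.0791
position: [0.5937, -0.0596, 0.2826]
opening: 0.0792
inner top [0.60661475 0.01125629] 82.76283264160156 (126.9, 51.3) [233  35  52 130] -2.4
n 7 t [-0.0286  0.0132  0.0046] r [-0.0005 -0.0001 -0.    ] | now [ 0.5939 -0.0596  0.2826] yaw 82.8 open 0.0791 t 47.9 F [-0.2  0.1 -0.5] j6 -0.09
```

View pics/st.png

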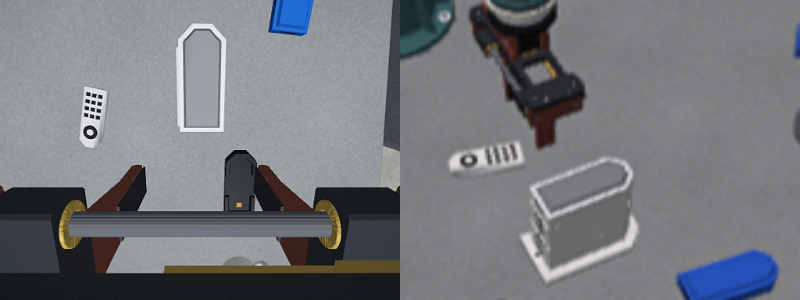

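The stack of five looks straight, with cut corners aligned. Its top is at (201,77) in the wrist view, and the cradle is at (240,180). The remote is untouched. Now the cradle.

```bash

python3 -m creep '[{"tx":-0.0286,"ty":0.012,"tz":0.0046,"rx":0,"ry":0,"rz":0,"claw":-0.8},{"tx":-0.0286,"ty":0.012,"tz":0.0046,"rx":0,"ry":0,"rz":0,"claw":-0.8},{"tx":-0.0286,"ty":0.012,"tz":0.0046,"rx":0,"ry":0,"rz":0,"claw":-0.8},{"tx":-0.0286,"ty":0.012,"tz":0.0046,"rx":0,"ry":0,"rz":0,"claw":-0.8},{"tx":-0.0286,"ty":0.012,"tz":0.0046,"rx":0,"ry":0,"rz":0,"claw":-0.8}]' >/dev/null
python3 -m creep '[{"tx":-0.0286,"ty":0.012,"tz":0.0046,"rx":0,"ry":0,"rz":0,"claw":-0.8},{"tx":-0.0286,"ty":0.012,"tz":0.0046,"rx":0,"ry":0,"rz":0,"claw":-0.8},{"tx":0,"ty":0,"tz":0,"rx":0,"ry":0,"rz":0,"claw":-0.8},{"tx":0,"ty":0,"tz":0,"rx":0,"ry":0,"rz":0,"claw":-0.8},{"tx":0,"ty":0,"tz":0,"rx":0,"ry":0,"rz":0,"claw":-0.8}]' >/dev/null
python3 - <<'E'
from h import *
for i in 1,2:
    c=cam("wrist");g=cv2.cvtColor(c["color"],cv2.COLOR_RGB2HSV);dark=(g[...,2]<110)&(g[...,1]<120);dark[208:]=0
    print("cradle",rect(c,dark,(.655,-.198),.026))
arc(.656,-.1985,.03,82.8)
E
```

```text
cradle (array([ 0.65809644, -0.19851099]), 82.8472671508789, (134.6, 59.8), array([228,  48,  48, 110], dtype=int32), -2.5)
cradle (array([ 0.65783759, -0.19812378]), 82.90626525878906, (134.8, 59.5), array([228,  48,  48, 110], dtype=int32), -2.6)
n 7 t [ 0.0099 -0.0008  0.0317] r [-0.0001 -0.0001  0.    ] | now [ 0.6527 -0.268   0.2522] yaw 82.8 open 0.0791 t 48.8 F [-0.4 -0.1 -0.5] j6 -0.36
```

```bash

python3 -m creep '[{"tx":0.0099,"ty":-0.0008,"tz":0.0317,"rx":0,"ry":0,"rz":0,"claw":-0.8},{"tx":0.0099,"ty":-0.0008,"tz":0.0317,"rx":0,"ry":0,"rz":0,"claw":-0.8},{"tx":0.0099,"ty":-0.0008,"tz":0.0317,"rx":0,"ry":0,"rz":0,"claw":-0.8},{"tx":0.0099,"ty":-0.0008,"tz":0.0317,"rx":0,"ry":0,"rz":0,"claw":-0.8},{"tx":0.0099,"ty":-0.0008,"tz":0.0317,"rx":0,"ry":0,"rz":0,"claw":-0.8}]' >/dev/null
python3 -m creep '[{"tx":0.0099,"ty":-0.0008,"tz":0.0317,"rx":0,"ry":0,"rz":0,"claw":-0.8},{"tx":0.0099,"ty":-0.0008,"tz":0.0317,"rx":0,"ry":0,"rz":0,"claw":-0.8},{"tx":0,"ty":0,"tz":0,"rx":0,"ry":0,"rz":0,"claw":-0.8},{"tx":0,"ty":0,"tz":0,"rx":0,"ry":0,"rz":0,"claw":-0.8},{"tx":0,"ty":0,"tz":0,"rx":0,"ry":0,"rz":0,"claw":-0.8}]' >/dev/null
python3 -c "
from h import *
arc(.6565,-.1985,-.0105,82.8)"
```

```text
n 2 t [ 0.0009 -0.0006  0.0215] r [0.0012 0.0004 0.    ] | now [ 0.6575 -0.2003  0.0325] yaw 82.8 open 0.0789 t 49.7 F [-0.  -0.1  0.6] j6 -0.27
```

```bash

python3 -m creep '[{"tx":0.0009,"ty":-0.0006,"tz":0.0215,"rx":0,"ry":0,"rz":0,"claw":-0.8},{"tx":0.0009,"ty":-0.0006,"tz":0.0215,"rx":0,"ry":0,"rz":0,"claw":-0.8},{"tx":0,"ty":0,"tz":0,"rx":0,"ry":0,"rz":0,"claw":-0.8},{"tx":0,"ty":0,"tz":0,"rx":0,"ry":0,"rz":0,"claw":1},{"tx":0,"ty":0,"tz":0,"rx":0,"ry":0,"rz":0,"claw":1}]' | grep -E "pos|ft"
python3 -m creep '[{"tx":0,"ty":0,"tz":0,"rx":0,"ry":0,"rz":0,"claw":1},{"tx":0,"ty":0,"tz":0,"rx":0,"ry":0,"rz":0,"claw":1},{"tx":0,"ty":0,"tz":0,"rx":0,"ry":0,"rz":0,"claw":1},{"tx":0,"ty":0,"tz":0,"rx":0,"ry":0,"rz":0,"claw":1},{"tx":0,"ty":0,"tz":0,"rx":0,"ry":0,"rz":0,"claw":1}]' 
python3 -m creep '[{"tx":0,"ty":0,"tz":-0.02,"rx":0,"ry":0,"rz":0,"claw":1},{"tx":0,"ty":0,"tz":-0.035,"rx":0,"ry":0,"rz":0,"claw":1},{"tx":0,"ty":0,"tz":-0.04,"rx":0,"ry":0,"rz":0,"claw":1},{"tx":0,"ty":0,"tz":-0.04,"rx":0,"ry":0,"rz":0,"claw":1},{"tx":0,"ty":0,"tz":-0.04,"rx":0,"ry":0,"rz":0,"claw":1}]' | grep -E "pos|ft|op|fi"
python3 -m creep '[{"tx":0,"ty":0,"tz":-0.02,"rx":0,"ry":0,"rz":0,"claw":1},{"tx":0,"ty":0,"tz":0,"rx":0,"ry":0,"rz":0,"claw":1},{"tx":0,"ty":0,"tz":0,"rx":0,"ry":0,"rz":0,"claw":1}]' | grep -E "pos|ft|op|fi"
python3 -c "
from h import *
arc(.6045,.0100,.175,82.8)"
```

```text
position: [0.6569, -0.1993, -0.01]
ft_force: [-0.2, 0.3, 0.4]
time: 50.5
position: [0.6565, -0.1991, -0.0102]
tcp_rot: [2.355, 2.075, 0.002]
ft_force: [-2.6, -0.7, 7.6]
opening: 0.0597
finger_force: 30.0
position: [0.6547, -0.1981, 0.1646]
ft_force: [0.3, -0.5, -2.1]
opening: 0.0595
finger_force: 30.0
position: [0.656, -0.1986, 0.1842]
ft_force: [-1.0, -0.3, -2.1]
opening: 0.0596
finger_force: 30.0
n 6 t [ 0.0334 -0.0129  0.0015] r [ 0.0005  0.0001 -0.0002] | now [ 0.656  -0.1986  0.1842] yaw 82.7 open 0.0596 t 51.2 F [-1.  -0.3 -2.1] j6 -0.27
```

```bash

python3 -m creep '[{"tx":0.0334,"ty":-0.0129,"tz":0.0015,"rx":0,"ry":0,"rz":0,"claw":1},{"tx":0.0334,"ty":-0.0129,"tz":0.0015,"rx":0,"ry":0,"rz":0,"claw":1},{"tx":0.0334,"ty":-0.0129,"tz":0.0015,"rx":0,"ry":0,"rz":0,"claw":1},{"tx":0.0334,"ty":-0.0129,"tz":0.0015,"rx":0,"ry":0,"rz":0,"claw":1},{"tx":0.0334,"ty":-0.0129,"tz":0.0015,"rx":0,"ry":0,"rz":0,"claw":1}]' >/dev/null
python3 -m creep '[{"tx":0.0334,"ty":-0.0129,"tz":0.0015,"rx":0,"ry":0,"rz":0,"claw":1},{"tx":0,"ty":0,"tz":0.01,"rx":0,"ry":0,"rz":0,"claw":1},{"tx":0,"ty":0,"tz":0.01,"rx":0,"ry":0,"rz":0,"claw":1},{"tx":0,"ty":0,"tz":0,"rx":0,"ry":0,"rz":0,"claw":1},{"tx":0,"ty":0,"tz":0,"rx":0,"ry":0,"rz":0,"claw":1}]' >/dev/null
python3 -m creep '[{"tx":0,"ty":0,"tz":0,"rx":0,"ry":0,"rz":0,"claw":1},{"tx":0,"ty":0,"tz":0,"rx":0,"ry":0,"rz":0,"claw":1}]' | grep -E "pos|ft|op|fi"
python3 -c "
from h import *
arc(.6045,.0093,.1278,82.8)"
```

```text
position: [0.6042, 0.0091, 0.1535]
ft_force: [-0.2, 0.2, -2.3]
opening: 0.0599
finger_force: 30.0
n 1 t [0.0003 0.0002 0.0257] r [ 0.0002  0.0001 -0.0027] | now [0.6042 0.0091 0.1535] yaw 82.6 open 0.0599 t 52.2 F [-0.2  0.2 -2.3] j6 0.03
```

```bash

python3 -m creep '[{"tx":0.0003,"ty":0.0002,"tz":0.01,"rx":0,"ry":0,"rz":-0.002,"claw":1},{"tx":0,"ty":0,"tz":0.005,"rx":0,"ry":0,"rz":0,"claw":1},{"tx":0,"ty":0,"tz":0.005,"rx":0,"ry":0,"rz":0,"claw":1},{"tx":0,"ty":0,"tz":0.003,"rx":0,"ry":0,"rz":0,"claw":1},{"tx":0,"ty":0,"tz":0,"rx":0,"ry":0,"rz":0,"claw":1}]' | grep -E "pos|ft"
python3 -m creep '[{"tx":0,"ty":0,"tz":0.001,"rx":0,"ry":0,"rz":0,"claw":1},{"tx":0,"ty":0,"tz":0.001,"rx":0,"ry":0,"rz":0,"claw":1},{"tx":0,"ty":0,"tz":0,"rx":0,"ry":0,"rz":0,"claw":1},{"tx":0,"ty":0,"tz":0,"rx":0,"ry":0,"rz":0,"claw":1}]' | grep -E "pos|ft|op|fi"
python3 -m creep '[{"tx":0,"ty":0,"tz":0.001,"rx":0,"ry":0,"rz":0,"claw":1},{"tx":0,"ty":0,"tz":0,"rx":0,"ry":0,"rz":0,"claw":1},{"tx":0,"ty":0,"tz":0,"rx":0,"ry":0,"rz":0,"claw":1}]' | grep -E "pos|ft|op|fi"
```

```text
position: [0.6032, 0.0106, 0.1295]
ft_force: [-0.1, -0.6, -1.4]
position: [0.6041, 0.0107, 0.1287]
ft_force: [-0.4, 0.2, -2.7]
opening: 0.0597
finger_force: 30.0
position: [0.6042, 0.0106, 0.1278]
ft_force: [0.3, 0.3, -1.0]
opening: 0.0595
finger_force: 30.0
```

```bash

python3 -m creep '[{"tx":0,"ty":0,"tz":0.001,"rx":0,"ry":0,"rz":0,"claw":1},{"tx":0,"ty":0,"tz":0,"rx":0,"ry":0,"rz":0,"claw":1},{"tx":0,"ty":0,"tz":0,"rx":0,"ry":0,"rz":0,"claw":1}]' | grep -E "pos|ft|op|fi"
python3 -m creep '[{"tx":0,"ty":0,"tz":0,"rx":0,"ry":0,"rz":0,"claw":-0.8},{"tx":0,"ty":0,"tz":0,"rx":0,"ry":0,"rz":0,"claw":-0.8},{"tx":0,"ty":0,"tz":0,"rx":0,"ry":0,"rz":0,"claw":-0.8},{"tx":0,"ty":0,"tz":-0.04,"rx":0,"ry":0,"rz":0,"claw":-0.8},{"tx":-0.02,"ty":0,"tz":-0.035,"rx":0,"ry":0,"rz":0,"claw":-0.8}]' |grep -E "pos|op"
python3 -m creep '[{"tx":-0.02,"ty":0,"tz":-0.035,"rx":0,"ry":0,"rz":0,"claw":-0.8},{"tx":-0.02,"ty":0,"tz":-0.035,"rx":0,"ry":0,"rz":0,"claw":-0.8},{"tx":-0.01,"ty":0,"tz":-0.035,"rx":0,"ry":0,"rz":0,"claw":-0.8},{"tx":0,"ty":0,"tz":0,"rx":0,"ry":0,"rz":0,"claw":-0.8},{"tx":0,"ty":0,"tz":0,"rx":0,"ry":0,"rz":0,"claw":-0.8}]' |grep -E "pos|op"
python3 -m creep '[{"tx":0,"ty":0,"tz":0,"rx":0,"ry":0,"rz":0,"claw":-0.8},{"tx":0,"ty":0,"tz":0,"rx":0,"ry":0,"rz":0,"claw":-0.8}]' |grep -E "pos|op"
python3 - <<'E'
from h import *
for i in 1,2:
    c=cam("wrist");g=cv2.cvtColor(c["color"],cv2.COLOR_RGB2HSV);dark=(g[...,2]<110)&(g[...,1]<120);dark[195:]=0
    print("cradle",rect(c,dark,(.6045,.01),.164))
w=((g[...,2]>190)&(g[...,1]<60)).astype(np.uint8);w[208:]=0
w=cv2.morphologyEx(w,cv2.MORPH_CLOSE,np.ones((7,7)))
print("remote",rect(c,w,(.422,-.018),.018,100))
t=cam("top");g=cv2.cvtColor(t["color"],cv2.COLOR_RGB2HSV);w=((g[...,2]>190)&(g[...,1]<40)).astype(np.uint8);w=cv2.morphologyEx(w,cv2.MORPH_CLOSE,np.ones((5,5)))
print("remote top",rect(t,w,(.422,-.018),.018,60))
E
```

```text
position: [0.6044, 0.0106, 0.1277]
ft_force: [-1.1, 0.0, 6.1]
opening: 0.0596
finger_force: 30.0
position: [0.5999, -0.0067, 0.2006]
opening: 0.0792
position: [0.5967, -0.0598, 0.309]
opening: 0.0791
position: [0.5941, -0.0582, 0.3046]
opening: 0.079
cradle (array([0.60638153, 0.01121862]), 82.96746826171875, (135.3, 59.9), array([227,  31,  62, 140], dtype=int32), -2.4)
cradle (array([0.60635284, 0.01129899]), 82.98409271240234, (135.2, 59.9), array([227,  31,  62, 140], dtype=int32), -2.4)
remote (array([ 0.39641855, -0.03072952]), -109.80610656738281, (112.8, 41.8), array([108, 111,  35,  75], dtype=int32), 3.3)
remote top (array([ 0.55899457, -0.02442276]), 90.68889528512955, (81.4, 20.6), array([257, 189,  21,   6], dtype=int32), -5.9)
```

```bash

python3 -m creep '[{"tx":0,"ty":0,"tz":0,"rx":0,"ry":0,"rz":-0.12,"claw":-0.8},{"tx":0,"ty":0,"tz":0,"rx":0,"ry":0,"rz":-0.12,"claw":-0.8},{"tx":0,"ty":0,"tz":0,"rx":0,"ry":0,"rz":-0.12,"claw":-0.8},{"tx":0,"ty":0,"tz":0,"rx":0,"ry":0,"rz":-0.12,"claw":-0.8},{"tx":0,"ty":0,"tz":0,"rx":0,"ry":0,"rz":-0.12,"claw":-0.8}]' >/dev/null
python3 -m creep '[{"tx":0,"ty":0,"tz":0,"rx":0,"ry":0,"rz":-0.12,"claw":-0.8},{"tx":0,"ty":0,"tz":0,"rx":0,"ry":0,"rz":-0.12,"claw":-0.8},{"tx":0,"ty":0,"tz":0,"rx":0,"ry":0,"rz":-0.12,"claw":-0.8},{"tx":0,"ty":0,"tz":0,"rx":0,"ry":0,"rz":-0.12,"claw":-0.8},{"tx":0,"ty":0,"tz":0,"rx":0,"ry":0,"rz":-0.12,"claw":-0.8}]' >/dev/null
python3 -m creep '[{"tx":0,"ty":0,"tz":0,"rx":0,"ry":0,"rz":-0.12,"claw":-0.8},{"tx":0,"ty":0,"tz":0,"rx":0,"ry":0,"rz":-0.12,"claw":-0.8},{"tx":0,"ty":0,"tz":0,"rx":0,"ry":0,"rz":-0.12,"claw":-0.8},{"tx":0,"ty":0,"tz":0,"rx":0,"ry":0,"rz":-0.12,"claw":-0.8},{"tx":0,"ty":0,"tz":0,"rx":0,"ry":0,"rz":-0.12,"claw":-0.8}]' >/dev/null
python3 -m creep '[{"tx":0,"ty":0,"tz":0,"rx":0,"ry":0,"rz":-0.12,"claw":-0.8},{"tx":0,"ty":0,"tz":0,"rx":0,"ry":0,"rz":-0.12,"claw":-0.8},{"tx":0,"ty":0,"tz":0,"rx":0,"ry":0,"rz":-0.12,"claw":-0.8},{"tx":0,"ty":0,"tz":0,"rx":0,"ry":0,"rz":-0.12,"claw":-0.8},{"tx":0,"ty":0,"tz":0,"rx":0,"ry":0,"rz":-0.12,"claw":-0.8}]' >/dev/null
python3 -m creep '[{"tx":0,"ty":0,"tz":0,"rx":0,"ry":0,"rz":-0.12,"claw":-0.8},{"tx":0,"ty":0,"tz":0,"rx":0,"ry":0,"rz":-0.12,"claw":-0.8},{"tx":0,"ty":0,"tz":0,"rx":0,"ry":0,"rz":-0.12,"claw":-0.8},{"tx":0,"ty":0,"tz":0,"rx":0,"ry":0,"rz":-0.12,"claw":-0.8},{"tx":0,"ty":0,"tz":0,"rx":0,"ry":0,"rz":0,"claw":-0.8}]' | grep pos
python3 -c "
from h import *
arc(.420,.035,.25,250)"
```

```text
position: [0.5949, -0.0584, 0.3056]
n 6 t [-0.004   0.0328  0.0093] r [ 0.0003 -0.     -0.0062] | now [ 0.5949 -0.0584  0.3056] yaw -112.1 open 0.0789 t 56.6 F [ 0.5  0.8 -0.2] j6 -2.97
```

```bash
python3 -c "
from h import *
arc(.420,.033,.25,243)"
```

```text
n 6 t [-0.002   0.0328  0.0093] r [ 0.0003 -0.      0.0142] | now [ 0.5949 -0.0584  0.3056] yaw -112.1 open 0.0789 t 56.6 F [ 0.5  0.8 -0.2] j6 -2.97
```

```bash

python3 -m creep '[{"tx":0,"ty":0,"tz":0,"rx":0,"ry":0,"rz":0.0852,"claw":-0.8},{"tx":-0.002,"ty":0.0328,"tz":0.0093,"rx":0,"ry":0,"rz":0,"claw":-0.8},{"tx":-0.002,"ty":0.0328,"tz":0.0093,"rx":0,"ry":0,"rz":0,"claw":-0.8},{"tx":-0.002,"ty":0.0328,"tz":0.0093,"rx":0,"ry":0,"rz":0,"claw":-0.8},{"tx":-0.002,"ty":0.0328,"tz":0.0093,"rx":0,"ry":0,"rz":0,"claw":-0.8}]' >/dev/null
python3 -m creep '[{"tx":-0.002,"ty":0.0328,"tz":0.0093,"rx":0,"ry":0,"rz":0,"claw":-0.8},{"tx":-0.002,"ty":0.0328,"tz":0.0093,"rx":0,"ry":0,"rz":0,"claw":-0.8},{"tx":0,"ty":0,"tz":0,"rx":0,"ry":0,"rz":0,"claw":-0.8},{"tx":0,"ty":0,"tz":0,"rx":0,"ry":0,"rz":0,"claw":-0.8},{"tx":0,"ty":0,"tz":0,"rx":0,"ry":0,"rz":0,"claw":-0.8}]' | grep pos
cat >> h.py <<'E'
def remote(near):
    for i in 1,2:
        c=cam("wrist");g=cv2.cvtColor(c["color"],cv2.COLOR_RGB2HSV)
        w=((g[...,2]>190)&(g[...,1]<60)).astype(np.uint8);w[208:]=0
        print("remote",*rect(c,cv2.morphologyEx(w,cv2.MORPH_CLOSE,np.ones((5,5))),near,.018,200))
E
python3 -c "
from h import *
remote((.396,-.031));arc(.396,-.031,.03,245)"
```

```text
position: [0.4262, 0.0412, 0.251]
remote [ 0.3944725 -0.0304283] -109.99381256103516 (112.4, 38.1) [239  49  35  92] 3.2
remote [ 0.39472571 -0.03063057] -109.88314056396484 (112.2, 38.6) [240  49  34  92] 3.4
n 7 t [ 0.0112 -0.0005  0.0316] r [-0.0002  0.0001 -0.0051] | now [0.427  0.0408 0.2512] yaw -117.1 open 0.079 t 57.6 F [ 0.1 -0.2  0.3] j6 -2.74
```

```bash
python3 -c "
from h import *
arc(.3946,-.0305,.03,243)"
python3 -m creep '[{"tx":0.0111,"ty":-0.0004,"tz":0.0316,"rx":0,"ry":0,"rz":0,"claw":-0.5},{"tx":0.0111,"ty":-0.0004,"tz":0.0316,"rx":0,"ry":0,"rz":0,"claw":-0.5},{"tx":0.0111,"ty":-0.0004,"tz":0.0316,"rx":0,"ry":0,"rz":0,"claw":-0.5},{"tx":0.0111,"ty":-0.0004,"tz":0.0316,"rx":0,"ry":0,"rz":0,"claw":-0.5},{"tx":0.0111,"ty":-0.0004,"tz":0.0316,"rx":0,"ry":0,"rz":0,"claw":-0.5}]' >/dev/null
python3 -m creep '[{"tx":0.0111,"ty":-0.0004,"tz":0.0316,"rx":0,"ry":0,"rz":0,"claw":-0.5},{"tx":0.0111,"ty":-0.0004,"tz":0.0316,"rx":0,"ry":0,"rz":0,"claw":-0.5},{"tx":0,"ty":0,"tz":0,"rx":0,"ry":0,"rz":0,"claw":-0.5},{"tx":0,"ty":0,"tz":0,"rx":0,"ry":0,"rz":0,"claw":-0.5},{"tx":0,"ty":0,"tz":0,"rx":0,"ry":0,"rz":0,"claw":-0.5}]' >/dev/null
python3 -c "
from h import *
arc(.3946,-.0305,-.0095,243)"
```

```text
n 7 t [ 0.0112 -0.0005  0.0316] r [-0.0002  0.0001 -0.0002] | now [0.427  0.0408 0.2512] yaw -117.1 open 0.079 t 57.6 F [ 0.1 -0.2  0.3] j6 -2.74
n 2 t [ 0.0003 -0.0004  0.02  ] r [-0.0006  0.0002 -0.0007] | now [ 0.3942 -0.0296  0.0304] yaw -117.1 open 0.0659 t 58.4 F [-0.1 -0.9  0.2] j6 -2.92
```

```bash

python3 -m creep '[{"tx":0,"ty":-0.0004,"tz":0.02,"rx":0,"ry":0,"rz":0,"claw":-0.5},{"tx":0,"ty":0,"tz":0.02,"rx":0,"ry":0,"rz":0,"claw":-0.5},{"tx":0,"ty":0,"tz":0,"rx":0,"ry":0,"rz":0,"claw":-0.5},{"tx":0,"ty":0,"tz":0,"rx":0,"ry":0,"rz":0,"claw":1},{"tx":0,"ty":0,"tz":0,"rx":0,"ry":0,"rz":0,"claw":1}]' | grep -E "pos|ft"
python3 -m creep '[{"tx":0,"ty":0,"tz":0,"rx":0,"ry":0,"rz":0,"claw":1},{"tx":0,"ty":0,"tz":0,"rx":0,"ry":0,"rz":0,"claw":1},{"tx":0,"ty":0,"tz":0,"rx":0,"ry":0,"rz":0,"claw":1},{"tx":0,"ty":0,"tz":0,"rx":0,"ry":0,"rz":0,"claw":1},{"tx":0,"ty":0,"tz":0,"rx":0,"ry":0,"rz":0,"claw":1}]' | grep -E "pos|ft|op|fi"
python3 -m creep '[{"tx":0,"ty":0,"tz":0,"rx":0,"ry":0,"rz":0,"claw":1},{"tx":0,"ty":0,"tz":0,"rx":0,"ry":0,"rz":0,"claw":1},{"tx":0,"ty":0,"tz":-0.02,"rx":0,"ry":0,"rz":0,"claw":1},{"tx":0,"ty":0,"tz":-0.02,"rx":0,"ry":0,"rz":0,"claw":1},{"tx":0,"ty":0,"tz":0,"rx":0,"ry":0,"rz":0,"claw":1}]' | grep -E "pos|ft|op|fi"
python3 -c "
from h import *
arc(.45,-.03,.03,200)"
```

```text
position: [0.3944, -0.0295, -0.0089]
ft_force: [0.4, -0.4, -0.2]
position: [0.3937, -0.0295, -0.0094]
ft_force: [-1.1, 1.0, 10.2]
opening: 0.0393
finger_force: 28.8
position: [0.3947, -0.0299, 0.0321]
ft_force: [0.8, -0.3, 0.1]
opening: 0.0391
finger_force: 28.5
n 7 t [-0.0057 -0.0057  0.0003] r [-0.0005  0.0004  0.1072] | now [ 0.3947 -0.0299  0.0321] yaw -117.0 open 0.0391 t 59.7 F [ 0.8 -0.3  0.1] j6 -2.92
```

```bash

python3 -m creep '[{"tx":-0.0057,"ty":-0.0057,"tz":0,"rx":0,"ry":0,"rz":0.107,"claw":1},{"tx":-0.0057,"ty":-0.0057,"tz":0,"rx":0,"ry":0,"rz":0.107,"claw":1},{"tx":-0.0057,"ty":-0.0057,"tz":0,"rx":0,"ry":0,"rz":0.107,"claw":1},{"tx":-0.0057,"ty":-0.0057,"tz":0,"rx":0,"ry":0,"rz":0.107,"claw":1},{"tx":-0.0057,"ty":-0.0057,"tz":0,"rx":0,"ry":0,"rz":0.107,"claw":1}]' >/dev/null
python3 -m creep '[{"tx":-0.0057,"ty":-0.0057,"tz":0,"rx":0,"ry":0,"rz":0.107,"claw":1},{"tx":-0.0057,"ty":-0.0057,"tz":0,"rx":0,"ry":0,"rz":0.107,"claw":1},{"tx":0,"ty":0,"tz":0.02,"rx":0,"ry":0,"rz":0,"claw":1},{"tx":0,"ty":0,"tz":0.015,"rx":0,"ry":0,"rz":0,"claw":1},{"tx":0,"ty":0,"tz":0,"rx":0,"ry":0,"rz":0,"claw":1}]' >/dev/null
python3 -m creep '[{"tx":0,"ty":0,"tz":0.003,"rx":0,"ry":0,"rz":0,"claw":1},{"tx":0,"ty":0,"tz":0.002,"rx":0,"ry":0,"rz":0,"claw":1},{"tx":0,"ty":0,"tz":0,"rx":0,"ry":0,"rz":0,"claw":1},{"tx":0,"ty":0,"tz":0,"rx":0,"ry":0,"rz":0,"claw":1}]' | grep -E "pos|ft|op|fi"
```

```text
position: [0.4478, -0.0297, -0.0096]
ft_force: [-2.0, 2.3, 4.3]
opening: 0.039
finger_force: 28.8
```

```bash

python3 -m creep '[{"tx":0,"ty":0,"tz":0,"rx":0,"ry":0,"rz":0,"claw":-0.5},{"tx":0,"ty":0,"tz":0,"rx":0,"ry":0,"rz":0,"claw":-0.5},{"tx":0,"ty":0,"tz":0,"rx":0,"ry":0,"rz":0,"claw":-0.5},{"tx":0,"ty":0,"tz":-0.04,"rx":0,"ry":0,"rz":0,"claw":-0.5},{"tx":0,"ty":0,"tz":-0.04,"rx":0,"ry":0,"rz":0,"claw":-0.5}]' >/dev/null
python3 -m creep '[{"tx":0,"ty":0,"tz":-0.04,"rx":0,"ry":0,"rz":0,"claw":-0.5},{"tx":0,"ty":0,"tz":-0.04,"rx":0,"ry":0,"rz":0,"claw":-0.5},{"tx":-0.02,"ty":0,"tz":-0.035,"rx":0,"ry":0,"rz":0,"claw":-0.5},{"tx":-0.025,"ty":0,"tz":-0.03,"rx":0,"ry":0,"rz":0,"claw":-0.5},{"tx":-0.025,"ty":0,"tz":-0.03,"rx":0,"ry":0,"rz":0,"claw":-0.5}]' >/dev/null
python3 -m creep '[{"tx":0,"ty":0,"tz":0,"rx":0,"ry":0,"rz":0,"claw":-0.5},{"tx":0,"ty":0,"tz":0,"rx":0,"ry":0,"rz":0,"claw":-0.5},{"tx":0,"ty":0,"tz":0,"rx":0,"ry":0,"rz":0,"claw":-0.5},{"tx":0,"ty":0,"tz":0,"rx":0,"ry":0,"rz":0,"claw":-0.5}]' |grep pos
python3 -c "
from h import *
remote((.448,-.03));arc(.448,-.03,.03,203)"
```

```text
position: [0.5115, -0.0058, 0.2427]
remote [ 0.44791748 -0.03008946] -154.0864715576172 (112.4, 38.6) [239  57  35  93] 2.7
remote [ 0.44788184 -0.03005222] -154.10055923461914 (112.4, 38.5) [239  57  35  93] 2.7
n 7 t [0.0097 0.0001 0.0304] r [ 0.0003 -0.0005 -0.0074] | now [ 0.5118 -0.0059  0.2429] yaw -160.0 open 0.0655 t 62.1 F [ 0.5  0.5 -0.3] j6 -2.07
```

```bash
python3 -c "
from h import *
arc(.4479,-.0300,.03,205.9)"
```

```text
n 7 t [0.0097 0.0003 0.0304] r [ 0.0003 -0.0005 -0.0146] | now [ 0.5118 -0.0059  0.2429] yaw -160.0 open 0.0655 t 62.1 F [ 0.5  0.5 -0.3] j6 -2.07
```

```bash

python3 -m creep '[{"tx":0.0097,"ty":0.0003,"tz":0.0304,"rx":0,"ry":0,"rz":-0.0146,"claw":-0.5},{"tx":0.0097,"ty":0.0003,"tz":0.0304,"rx":0,"ry":0,"rz":-0.0146,"claw":-0.5},{"tx":0.0097,"ty":0.0003,"tz":0.0304,"rx":0,"ry":0,"rz":-0.0146,"claw":-0.5},{"tx":0.0097,"ty":0.0003,"tz":0.0304,"rx":0,"ry":0,"rz":-0.0146,"claw":-0.5},{"tx":0.0097,"ty":0.0003,"tz":0.0304,"rx":0,"ry":0,"rz":-0.0146,"claw":-0.5}]' >/dev/null
python3 -m creep '[{"tx":0.0097,"ty":0.0003,"tz":0.0304,"rx":0,"ry":0,"rz":-0.0146,"claw":-0.5},{"tx":0.0097,"ty":0.0003,"tz":0.0304,"rx":0,"ry":0,"rz":-0.0146,"claw":-0.5},{"tx":0,"ty":0,"tz":0,"rx":0,"ry":0,"rz":0,"claw":-0.5},{"tx":0,"ty":0,"tz":0,"rx":0,"ry":0,"rz":0,"claw":-0.5},{"tx":0,"ty":0,"tz":0,"rx":0,"ry":0,"rz":0,"claw":-0.5}]' >/dev/null
python3 -c "
from h import *
arc(.4479,-.0300,-.0095,205.9)"
```

```text
n 2 t [0.0014 0.0008 0.021 ] r [-0.0001  0.0003 -0.0002] | now [ 0.4511 -0.0301  0.0325] yaw -154.1 open 0.0656 t 62.9 F [ 0.4 -0.6  0.3] j6 -2.24
```

```bash

python3 -m creep '[{"tx":0.0014,"ty":0.0008,"tz":0.021,"rx":0,"ry":0,"rz":0,"claw":-0.5},{"tx":0.0014,"ty":0.0008,"tz":0.02,"rx":0,"ry":0,"rz":0,"claw":-0.5},{"tx":0,"ty":0,"tz":0,"rx":0,"ry":0,"rz":0,"claw":-0.5},{"tx":0,"ty":0,"tz":0,"rx":0,"ry":0,"rz":0,"claw":1},{"tx":0,"ty":0,"tz":0,"rx":0,"ry":0,"rz":0,"claw":1}]' | grep -E "pos|ft"
python3 -m creep '[{"tx":0,"ty":0,"tz":0,"rx":0,"ry":0,"rz":0,"claw":1},{"tx":0,"ty":0,"tz":0,"rx":0,"ry":0,"rz":0,"claw":1},{"tx":0,"ty":0,"tz":0,"rx":0,"ry":0,"rz":0,"claw":1},{"tx":0,"ty":0,"tz":0,"rx":0,"ry":0,"rz":0,"claw":1},{"tx":0,"ty":0,"tz":0,"rx":0,"ry":0,"rz":0,"claw":1}]' >/dev/null
python3 -m creep '[{"tx":0,"ty":0,"tz":0,"rx":0,"ry":0,"rz":0,"claw":1},{"tx":0,"ty":0,"tz":0,"rx":0,"ry":0,"rz":0,"claw":1}]'
python3 -m creep '[{"tx":0,"ty":0,"tz":-0.03,"rx":0,"ry":0,"rz":0,"claw":1},{"tx":0,"ty":0,"tz":-0.04,"rx":0,"ry":0,"rz":0,"claw":1},{"tx":0,"ty":0,"tz":-0.04,"rx":0,"ry":0,"rz":0,"claw":1},{"tx":0,"ty":0,"tz":-0.04,"rx":0,"ry":0,"rz":0,"claw":1},{"tx":0,"ty":0,"tz":-0.04,"rx":0,"ry":0,"rz":0,"claw":1}]' | grep -E "pos|ft|op|fi"
python3 -m creep '[{"tx":0,"ty":0,"tz":-0.03,"rx":0,"ry":0,"rz":0,"claw":1},{"tx":0,"ty":0,"tz":0,"rx":0,"ry":0,"rz":0,"claw":1},{"tx":0,"ty":0,"tz":0,"rx":0,"ry":0,"rz":0,"claw":1}]' | grep -E "pos|ft|op|fi"
python3 -c "
from h import *
arc(.6044,.0110,.205,82.9)"
```

```text
position: [0.4488, -0.0299, -0.0077]
ft_force: [0.3, 0.1, 0.5]
time: 63.93
position: [0.4481, -0.0299, -0.0083]
tcp_rot: [-0.704, 3.06, -0.001]
ft_force: [-0.7, 0.7, 8.4]
opening: 0.038
finger_force: 30.0
position: [0.4463, -0.0296, 0.1829]
ft_force: [1.0, 0.1, -2.2]
opening: 0.0378
finger_force: 30.0
position: [0.4483, -0.03, 0.2125]
ft_force: [-0.2, 0.8, -1.7]
opening: 0.0376
finger_force: 30.0
n 18 t [-0.0075  0.008   0.0004] r [1.000e-04 3.000e-04 1.193e-01] | now [ 0.4483 -0.03    0.2125] yaw -154.1 open 0.0376 t 64.6 F [-0.2  0.8 -1.7] j6 -2.24
```

```bash

python3 -m creep '[{"tx":-0.0075,"ty":0.008,"tz":0,"rx":0,"ry":0,"rz":0.1193,"claw":1},{"tx":-0.0075,"ty":0.008,"tz":0,"rx":0,"ry":0,"rz":0.1193,"claw":1},{"tx":-0.0075,"ty":0.008,"tz":0,"rx":0,"ry":0,"rz":0.1193,"claw":1},{"tx":-0.0075,"ty":0.008,"tz":0,"rx":0,"ry":0,"rz":0.1193,"claw":1},{"tx":-0.0075,"ty":0.008,"tz":0,"rx":0,"ry":0,"rz":0.1193,"claw":1}]' >/dev/null
python3 -m creep '[{"tx":-0.0075,"ty":0.008,"tz":0,"rx":0,"ry":0,"rz":0.1193,"claw":1},{"tx":-0.0075,"ty":0.008,"tz":0,"rx":0,"ry":0,"rz":0.1193,"claw":1},{"tx":-0.0075,"ty":0.008,"tz":0,"rx":0,"ry":0,"rz":0.1193,"claw":1},{"tx":-0.0075,"ty":0.008,"tz":0,"rx":0,"ry":0,"rz":0.1193,"claw":1},{"tx":-0.0075,"ty":0.008,"tz":0,"rx":0,"ry":0,"rz":0.1193,"claw":1}]' >/dev/null
python3 -m creep '[{"tx":-0.0075,"ty":0.008,"tz":0,"rx":0,"ry":0,"rz":0.1193,"claw":1},{"tx":-0.0075,"ty":0.008,"tz":0,"rx":0,"ry":0,"rz":0.1193,"claw":1},{"tx":-0.0075,"ty":0.008,"tz":0,"rx":0,"ry":0,"rz":0.1193,"claw":1},{"tx":-0.0075,"ty":0.008,"tz":0,"rx":0,"ry":0,"rz":0.1193,"claw":1},{"tx":-0.0075,"ty":0.008,"tz":0,"rx":0,"ry":0,"rz":0.1193,"claw":1}]' >/dev/null
python3 -m creep '[{"tx":-0.0075,"ty":0.008,"tz":0,"rx":0,"ry":0,"rz":0.1193,"claw":1},{"tx":-0.0075,"ty":0.008,"tz":0,"rx":0,"ry":0,"rz":0.1193,"claw":1},{"tx":-0.0075,"ty":0.008,"tz":0,"rx":0,"ry":0,"rz":0.1193,"claw":1},{"tx":0,"ty":0,"tz":0,"rx":0,"ry":0,"rz":0,"claw":1},{"tx":0,"ty":0,"tz":0,"rx":0,"ry":0,"rz":0,"claw":1}]' >/dev/null
python3 -m creep '[{"tx":0,"ty":0,"tz":0,"rx":0,"ry":0,"rz":0,"claw":1},{"tx":0,"ty":0,"tz":0,"rx":0,"ry":0,"rz":0,"claw":1},{"tx":0,"ty":0,"tz":0,"rx":0,"ry":0,"rz":0,"claw":1}]' | grep -E "pos|ft|op|fi"
python3 -c "
from h import *
arc(.6044,.0110,.175,82.9)"
```

```text
position: [0.6028, 0.0117, 0.2104]
ft_force: [0.4, 0.0, -1.5]
opening: 0.0378
finger_force: 30.0
n 1 t [-0.0005  0.0017  0.0354] r [-0.0009 -0.0002  0.0018] | now [0.6028 0.0117 0.2104] yaw 83.0 open 0.0378 t 66.5 F [ 0.4  0.  -1.5] j6 0.03
```

```bash

python3 -m creep '[{"tx":-0.0005,"ty":0.0017,"tz":0.025,"rx":0,"ry":0,"rz":0.002,"claw":1},{"tx":0,"ty":0,"tz":0.02,"rx":0,"ry":0,"rz":0,"claw":1},{"tx":0,"ty":0,"tz":0,"rx":0,"ry":0,"rz":0,"claw":1},{"tx":0,"ty":0,"tz":0,"rx":0,"ry":0,"rz":0,"claw":1},{"tx":0,"ty":0,"tz":0,"rx":0,"ry":0,"rz":0,"claw":1}]' | grep -E "pos|ft|op|fi"
python3 -m creep '[{"tx":0,"ty":0,"tz":0,"rx":0,"ry":0,"rz":0,"claw":1}]' >/dev/null
python3 -c "
from h import *
arc(.6044,.0110,.1457,82.9)"
```

```text
position: [0.6056, 0.0107, 0.1667]
ft_force: [-0.2, -0.7, 0.5]
opening: 0.0375
finger_force: 30.0
n 1 t [ 0.0002 -0.0019  0.0216] r [ 0.0024 -0.0002 -0.0018] | now [0.6062 0.0105 0.1673] yaw 82.8 open 0.0378 t 67.0 F [-0.2 -0.6 -0.3] j6 0.03
```

```bash

python3 -m creep '[{"tx":0.0003,"ty":-0.0016,"tz":0.004,"rx":0,"ry":0,"rz":-0.001,"claw":1},{"tx":0,"ty":0,"tz":0.004,"rx":0,"ry":0,"rz":0,"claw":1},{"tx":0,"ty":0,"tz":0.004,"rx":0,"ry":0,"rz":0,"claw":1},{"tx":0,"ty":0,"tz":0,"rx":0,"ry":0,"rz":0,"claw":1},{"tx":0,"ty":0,"tz":0,"rx":0,"ry":0,"rz":0,"claw":1}]' | grep -E "pos|ft|op|fi"
python3 -m creep '[{"tx":0,"ty":0,"tz":0.003,"rx":0,"ry":0,"rz":0,"claw":1},{"tx":0,"ty":0,"tz":0.002,"rx":0,"ry":0,"rz":0,"claw":1},{"tx":0,"ty":0,"tz":0,"rx":0,"ry":0,"rz":0,"claw":1},{"tx":0,"ty":0,"tz":0,"rx":0,"ry":0,"rz":0,"claw":1}]' | grep -E "pos|ft|op|fi"
python3 -c "
from h import *
arc(.6044,.0110,.1457,82.9)"
```

```text
position: [0.6033, 0.011, 0.1534]
ft_force: [0.3, 1.0, -1.6]
opening: 0.0377
finger_force: 30.0
position: [0.6039, 0.0105, 0.1489]
ft_force: [-0.5, -2.2, 0.4]
opening: 0.038
finger_force: 30.0
n 1 t [0.0005 0.0004 0.0032] r [ 0.0006  0.0006 -0.0012] | now [0.6039 0.0105 0.1489] yaw 82.8 open 0.038 t 67.8 F [-0.5 -2.2  0.4] j6 0.03
```

```bash

python3 -m creep '[{"tx":-0.0008,"ty":0.0002,"tz":0.001,"rx":0,"ry":0,"rz":0,"claw":1},{"tx":0,"ty":0,"tz":0.001,"rx":0,"ry":0,"rz":0,"claw":1},{"tx":0,"ty":0,"tz":0,"rx":0,"ry":0,"rz":0,"claw":1},{"tx":0,"ty":0,"tz":0,"rx":0,"ry":0,"rz":0,"claw":1}]' | grep -E "pos|ft|op|fi"
python3 -m creep '[{"tx":0,"ty":0,"tz":0.001,"rx":0,"ry":0,"rz":0,"claw":1},{"tx":0,"ty":0,"tz":0,"rx":0,"ry":0,"rz":0,"claw":1},{"tx":0,"ty":0,"tz":0,"rx":0,"ry":0,"rz":0,"claw":1}]' | grep -E "pos|ft|op|fi"
```

```text
position: [0.6038, 0.0101, 0.1468]
ft_force: [-0.5, -1.6, 1.6]
opening: 0.0381
finger_force: 30.0
position: [0.6039, 0.01, 0.1461]
ft_force: [-0.7, -3.3, 3.7]
opening: 0.0376
finger_force: 30.0
```

```bash

python3 -m creep '[{"tx":-0.001,"ty":0,"tz":0,"rx":0,"ry":0,"rz":0,"claw":1},{"tx":0,"ty":0,"tz":0,"rx":0,"ry":0,"rz":0,"claw":1},{"tx":0,"ty":0,"tz":0,"rx":0,"ry":0,"rz":0,"claw":1}]' | grep -E "pos|ft|op|fi"
python3 -m creep '[{"tx":0,"ty":0,"tz":0.001,"rx":0,"ry":0,"rz":0,"claw":1},{"tx":0,"ty":0,"tz":0,"rx":0,"ry":0,"rz":0,"claw":1},{"tx":0,"ty":0,"tz":0,"rx":0,"ry":0,"rz":0,"claw":1}]' | grep -E "pos|ft|op|fi"
```

```text
position: [0.6036, 0.0095, 0.1458]
ft_force: [0.4, -0.6, 1.6]
opening: 0.0376
finger_force: 30.0
position: [0.6037, 0.0095, 0.1457]
ft_force: [-1.7, -0.8, 8.5]
opening: 0.0376
finger_force: 30.0
```

Stiff contact at 0.1457, exactly the height predicted for fully home. I'll release, back off and check.

```bash

python3 -m creep '[{"tx":0,"ty":0,"tz":0,"rx":0,"ry":0,"rz":0,"claw":-0.6},{"tx":0,"ty":0,"tz":0,"rx":0,"ry":0,"rz":0,"claw":-0.6},{"tx":0,"ty":0,"tz":0,"rx":0,"ry":0,"rz":0,"claw":-0.6},{"tx":0,"ty":0,"tz":-0.03,"rx":0,"ry":0,"rz":0,"claw":-0.6},{"tx":0,"ty":0,"tz":-0.04,"rx":0,"ry":0,"rz":0,"claw":-0.6}]' |grep -E "pos|op"
python3 -m creep '[{"tx":-0.025,"ty":0,"tz":-0.03,"rx":0,"ry":0,"rz":0,"claw":-0.6},{"tx":-0.025,"ty":0,"tz":-0.03,"rx":0,"ry":0,"rz":0,"claw":-0.6},{"tx":-0.025,"ty":0,"tz":-0.02,"rx":0,"ry":0,"rz":0,"claw":-0.6},{"tx":0,"ty":0,"tz":0,"rx":0,"ry":0,"rz":0,"claw":-0.6},{"tx":0,"ty":0,"tz":0,"rx":0,"ry":0,"rz":0,"claw":-0.6}]' >/dev/null
python3 -m creep '[{"tx":0,"ty":0,"tz":0,"rx":0,"ry":0,"rz":0,"claw":-0.6},{"tx":0,"ty":0,"tz":0,"rx":0,"ry":0,"rz":0,"claw":-0.6}]' |grep -E "pos|op"
python3 - <<'E'
from h import *
c=cam("wrist");d=cam("scene");g=cv2.cvtColor(c["color"],cv2.COLOR_RGB2HSV)
w=((g[...,2]>190)&(g[...,1]<60)).astype(np.uint8);w[200:]=0
print("remote",*rect(c,cv2.morphologyEx(w,cv2.MORPH_CLOSE,np.ones((7,7))),(.604,.01),.172,200))
im=np.hstack([cv2.resize(c["color"][10:220,160:360],(400,420)),cv2.resize(d["color"][120:225,200:300],(400,420),interpolation=cv2.INTER_CUBIC)])
cv2.imwrite("pics/fin.png",im[:,:,::-1])
E
```

```text
position: [0.6001, 0.0097, 0.2113]
opening: 0.0674
position: [0.5932, -0.0641, 0.2929]
opening: 0.0703
remote [0.60669482 0.01319995] 82.1012191772461 (111.2, 37.4) [238  31  41 124] -3.0
```

View pics/fin.png

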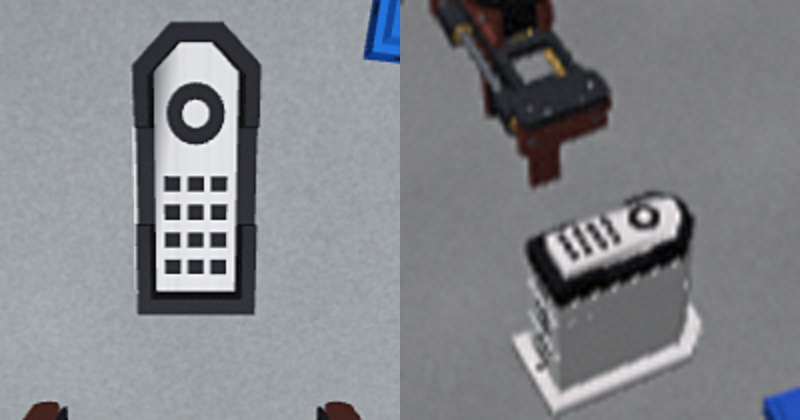

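The remote lies in the pocket, keys up, with its dial at the cut end (195,112 in the crop). The stack is straight and the gripper is clear.

```bash
python3 -c "
from bench import *
print(finish_job())"
```

```text
the job is handed in; nothing more can be done
None
```

The job is handed in: all five white modules are stacked on the dock, the cradle is back on top and the remote is home in its pocket, keys up. The force and height readings at each placing and the last pictures agree with this, but `finish_job()` returned no verdict.

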